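Make up the parts kits for two repair jobs

TASK

Make up the parts kits for the two repair jobs: the loudspeaker, the battery pack and the silver crystal filter go into the job tray with the orange radio, the finned heat sink and the blue capacitor into the tray with the green power board. Give each part an empty pocket of its own on the tray's kit side and set it down, not dropped, so that it stands flat on the pocket floor the same way up as it stood in the stock. The black capacitor and the fan stay where they are.

Things in the scene. Friction and masses are not known exactly. Their poses are not given: they have to be found in the camera images.
- radio_tray: Blue fixed tray 216 (x) x 224 mm, origin under its centre, on the 2 mm mat. +x half: an opened radio, orange chassis, 27 mm high over origin. -x half, nearer the robot: the kit side, 3 pockets in a row, 100 (x) x 70 (y) mm inside, centred at x -54, y -73.5, 0, +73.5; pocket floor 3 mm, dividers 12, rim and wall to the radio 18 mm above origin. Yaw within 0.22; left or right of the stock.
- power_tray: Grey fixed tray, sizes, origin, axes, yaw range and three pockets (dark floors, empty) exactly as the blue tray's; on the other side of the stock. Its +x half holds a bare green power board with a yellow transformer, a copper coil and a blue terminal block, top 34 mm above origin; the -x half is the kit side.
- loudspeaker: Round steel loudspeaker, dark cone and grey dome up, 24 mm high; rim a cylinder 44 mm across from 12 to 24 mm up, magnet below 34 mm across; 70 g. Loose on the mat (2 mm thick); origin: centre of underside, z up.
- battery_pack: Battery pack: black block 36 (x) x 52 (y) x 22 mm high, yellow label and four gold contacts on top; 90 g. Loose on the mat (2 mm thick); origin: centre of underside, z up.
- crystal_filter: Crystal filter: bright silver metal can 27 (x) x 36 (y) x 19 mm high, small red dot on top; 40 g. Loose on the mat (2 mm thick); origin: centre of underside, z up.
- heat_sink: Aluminium heat sink, 40 (x) x 50 (y) x 26 mm high, fins up and running along y; outer fins stiff, may be gripped along x; 80 g. Loose on the mat (2 mm thick); origin: centre of underside, z up.
- blue_capacitor: Standing capacitor, blue sleeve: cylinder 36 mm across, 50 high, two aluminium screw terminals on its dark top up to 56 mm; 90 g. Loose on the mat (2 mm thick); origin: centre of underside, z up.
- black_capacitor: Capacitor of the same size (36 mm across, 56 high over terminals), black sleeve. Stays in the stock. Loose on the mat (2 mm thick); origin: centre of underside, z up.
- fan: Square cooling fan lying flat, 40 x 40 x 20 mm, black frame, pale hub, grey blades. Stays in the stock. Loose on the mat (2 mm thick); origin: centre of underside, z up. Stock: the seven parts plus a solder reel (44 mm across, 33 high) and a flux pot (40 across, 30 high), 3 x 3 in any order, 85 mm or more between centres, yaw within 0.6. Nothing near is over 60 mm high.
Mind the look-alikes: they are no part of the job. What is shaped like the loudspeaker but pink is not meant.

How it is judged:
At the end, for the whole second after the job is handed in: Each kit part stands in a pocket of its own in its job's tray: origin inside the pocket, underside within 4 mm of the pocket floor, upright to 0.12 rad, released and at rest. Black capacitor and fan upright within 30 mm of their start (x of loudspeaker in the frame of radio_tray between -0.102 and -0.006 m and z of loudspeaker in the frame of radio_tray between 0 and 0.007 m and angle between each of loudspeaker, battery_pack, crystal_filter, heat_sink, blue_capacitor, black_capacitor, fan's own z axis and vertical below 0.12 rad and linear speed of each of loudspeaker, battery_pack, crystal_filter, heat_sink, blue_capacitor below 0.02 m/s and angular speed of each of loudspeaker, battery_pack, crystal_filter, heat_sink, blue_capacitor below 0.2 rad/s and (y of loudspeaker in the frame of radio_tray between -0.1085 and -0.0385 m or y of loudspeaker in the frame of radio_tray between -0.035 and 0.035 m or y of loudspeaker in the frame of radio_tray between 0.0385 and 0.1085 m) and x of battery_pack in the frame of radio_tray between -0.102 and -0.006 m and z of battery_pack in the frame of radio_tray between 0 and 0.007 m and (y of battery_pack in the frame of radio_tray between -0.1085 and -0.0385 m or y of battery_pack in the frame of radio_tray between -0.035 and 0.035 m or y of battery_pack in the frame of radio_tray between 0.0385 and 0.1085 m) and x of crystal_filter in the frame of radio_tray between -0.102 and -0.006 m and z of crystal_filter in the frame of radio_tray between 0 and 0.007 m and (y of crystal_filter in the frame of radio_tray between -0.1085 and -0.0385 m or y of crystal_filter in the frame of radio_tray between -0.035 and 0.035 m or y of crystal_filter in the frame of radio_tray between 0.0385 and 0.1085 m) and not (y of battery_pack in the frame of radio_tray between -0.1085 and -0.0385 m and y of loudspeaker in the frame of radio_tray between -0.1085 and -0.0385 m) and not (y of battery_pack in the frame of radio_tray between -0.035 and 0.035 m and y of loudspeaker in the frame of radio_tray between -0.035 and 0.035 m) and not (y of battery_pack in the frame of radio_tray between 0.0385 and 0.1085 m and y of loudspeaker in the frame of radio_tray between 0.0385 and 0.1085 m) and not (y of crystal_filter in the frame of radio_tray between -0.1085 and -0.0385 m and y of loudspeaker in the frame of radio_tray between -0.1085 and -0.0385 m) and not (y of crystal_filter in the frame of radio_tray between -0.035 and 0.035 m and y of loudspeaker in the frame of radio_tray between -0.035 and 0.035 m) and not (y of crystal_filter in the frame of radio_tray between 0.0385 and 0.1085 m and y of loudspeaker in the frame of radio_tray between 0.0385 and 0.1085 m) and not (y of crystal_filter in the frame of radio_tray between -0.1085 and -0.0385 m and y of battery_pack in the frame of radio_tray between -0.1085 and -0.0385 m) and not (y of crystal_filter in the frame of radio_tray between -0.035 and 0.035 m and y of battery_pack in the frame of radio_tray between -0.035 and 0.035 m) and not (y of crystal_filter in the frame of radio_tray between 0.0385 and 0.1085 m and y of battery_pack in the frame of radio_tray between 0.0385 and 0.1085 m) and x of heat_sink in the frame of power_tray between -0.102 and -0.006 m and z of heat_sink in the frame of power_tray between 0 and 0.007 m and (y of heat_sink in the frame of power_tray between -0.1085 and -0.0385 m or y of heat_sink in the frame of power_tray between -0.035 and 0.035 m or y of heat_sink in the frame of power_tray between 0.0385 and 0.1085 m) and x of blue_capacitor in the frame of power_tray between -0.102 and -0.006 m and z of blue_capacitor in the frame of power_tray between 0 and 0.007 m and (y of blue_capacitor in the frame of power_tray between -0.1085 and -0.0385 m or y of blue_capacitor in the frame of power_tray between -0.035 and 0.035 m or y of blue_capacitor in the frame of power_tray between 0.0385 and 0.1085 m) and not (y of blue_capacitor in the frame of power_tray between -0.1085 and -0.0385 m and y of heat_sink in the frame of power_tray between -0.1085 and -0.0385 m) and not (y of blue_capacitor in the frame of power_tray between -0.035 and 0.035 m and y of heat_sink in the frame of power_tray between -0.035 and 0.035 m) and not (y of blue_capacitor in the frame of power_tray between 0.0385 and 0.1085 m and y of heat_sink in the frame of power_tray between 0.0385 and 0.1085 m) and distance of each of black_capacitor, fan from where it was at the start of the episode below 0.03 m); the robot touches nothing.
It fails at once if a kit part falls freely (unheld, faster than 0.8 m/s, a drop of over about 30 mm) ((linear speed of loudspeaker above 0.8 m/s and contact force between loudspeaker and the fingers below 0.05 N) or (linear speed of battery_pack above 0.8 m/s and contact force between battery_pack and the fingers below 0.05 N) or (linear speed of crystal_filter above 0.8 m/s and contact force between crystal_filter and the fingers below 0.05 N) or (linear speed of heat_sink above 0.8 m/s and contact force between heat_sink and the fingers below 0.05 N) or (linear speed of blue_capacitor above 0.8 m/s and contact force between blue_capacitor and the fingers below 0.05 N)).
It fails at once if a part that stays in the stock is knocked over or carried off (distance of any of black_capacitor, fan from where it was at the start of the episode above 0.04 m or angle between any of black_capacitor, fan's own z axis and vertical above 0.5 rad).
It also fails if it takes over 115 s, if anything falls off the work surface, if the arm or the gripper's body presses on something with over 40 N, if the wrist force passes 120 N, or if a joint passes its speed limit or range.

ROBOT

A 6-joint arm with a two-finger parallel gripper is mounted at the origin on the work surface. World frame = base frame: x ahead of the robot, y to its left, z up, the work surface at z = 0. Lengths are in m, angles in rad, forces in N, time in s.
With the tool pointing down it reaches from about 0.375 to 0.9 m from the base axis. Payload 3.1 kg.
Tool frame: the origin (TCP) lies on the centre line of the jaws, within the pads' length; the fingertips stand 14 mm ahead of it and the grasp point (between the pads) lies 5 mm behind it; z points along the fingers, y is the line along which they close (so a half turn about z gives the same grasp; the last joint's range is limited). The gripper opens to 87 mm and grips with 3 to 60 N. Pads are 19 mm wide; open, the fingers measure 117 mm over their backs; the gripper's body (75 mm by 190 mm) begins 51 mm behind the grasp point.
Start: joints at [0.95, 0.527, 1.433, -0, 1.181, -0.178], TCP at [0.268, 0.565, 0.237] pointing down, gripper open.
Joint ranges: [-3.08, 3.08], [-0.75, 2.2], [0.22, 2.44], [-1.43, 4.57], [0, 2.65], [-2.85, 2.85]. Speed limits (rad/s): [2.79, 2.79, 3.14, 3.14, 3.14, 3.14].

INTERFACE

Orientations are given as a unit quaternion [x, y, z, w].
In Python, from rig import robot gives the robot as it stands.
- The arm moves only by the tool move_arm, never from a script. Its argument "commands" is a list of rows, each an object with "hand": the finger opening in cm, from 0 to 8.7; "travel": the shift along the tool's x, y, z in cm, a list of three; "twist": the turn, a rotation vector about the tool's x, y, z in degrees, a list of three. In form: [{"hand": hand, "travel": [dx, dy, dz], "twist": [wx, wy, wz]}, ...]. A call has 1 to 5 rows; each row shifts and turns the commanded pose from where the row before left it, along the tool's axes as they then stand; what a row does not reach is not made up. A row lasts 1/12 s, in which the tool goes at most 41.7 mm and 7.16 degrees, less where a joint would pass 70% of its speed; a pose out of reach is approached as far as the arm can. A call is refused whole if a number of a shift passes 4.17 or a number of a turn 7.16, either way. A call with a gripper value outside its range is refused whole. The fingers move at their own pace and stop on an object; "force" is the grip in N (left out, the last holds). Time passes only in rows, so rows that do not move let the fingers close. It gives the time, the measured TCP pose, the force, the opening and the grip force at its end, in the units of the state.
- robot.get_obs(): the state, without advancing time (a new reading comes with each control period).
- robot.camera(name): name is "scene" or "top"; returns a dict with "frame" (400x640x3 uint8, red, green, blue), "fov_y" (degrees; the focal length in pixels is half the picture's height over the tangent of half this angle, whatever the lens; pixels are square), "cx", "cy" (the principal point, pixels), "extrinsics" (4x4, takes a point from camera to world coordinates). Camera axes: x right, y down, z forward; pixel columns grow to the right and rows downward; lengths in m; the calibration is good to about 2 mm. A picture is of the moment at which its call begins. There is no depth.
- robot.hand_in(): hands the job in; it is judged then, once.
The state is a dict: "time": time; "q": joint angles; "joint_velocities": joint speeds; "joint_torque": joint torques, N m; "position": TCP position; "tool_rot": TCP orientation; "ft_force": force on the tool from outside, world axes, zero at the start; "moment": the same for the moment, N m; "grip_width": finger opening in m; "grip_force": force on a finger pad.
Only numpy, scipy, OpenCV 4.12 (cv2) and the standard library are available. Lean on these libraries where they do the work, as an engineer would, in place of code of your own. Each camera call takes 0.05 s, during which the arm holds its last target. There are 200 camera calls.

## Working session

There is one attempt and no reset: what is moved stays moved. The work goes in short steps, Python scripts to look and compute and a tool call to move; the robot and the scene stay as the last step left them, time stands still between calls to the robot, and variables do not carry over. Pictures are saved under pics/ and viewed, at most 14 in all, crops included, and the job is handed in when it is done.

Besides the shell and the picture viewer there is one more tool, called after "Request:" by a JSON object that holds its "op" and its "data". move_arm: Moves the arm, as the interface text tells. Its arguments: {"type":"object","properties":{"commands":{"type":"array"},"force":{"type":"number"}},"required":["commands"]}

```bash
mkdir -p pics
python3 - <<'E'
from rig import robot
import cv2,pickle
d={}
for n in("top","scene"):
    c=robot.camera(n);d[n]=c
    cv2.imwrite(f"pics/{n}0.png",c["frame"][:,:,::-1]);print(n,c["fov_y"],c["cx"],c["cy"],c["extrinsics"])
pickle.dump(d,open("c0.pkl","wb"))
o=robot.get_obs();print(o)
E
```

```text
top 46.86002462048303 315.6923106717346 191.5992542889266 [[ 0.01676926 -0.9982493   0.05671978  0.42414749]
 [-0.9996334  -0.01553243  0.022177   -0.01719526]
 [-0.02125717 -0.05707088 -0.9981438   1.20892853]
 [ 0.          0.          0.          1.        ]]
scene 46.47069882673203 312.8434367987715 204.25974409761807 [[ 0.83127568  0.39721206 -0.38884872  0.85615277]
 [ 0.55584456 -0.59928067  0.57610721 -0.5422057 ]
 [-0.00419279 -0.69504335 -0.7189556   0.72211653]
 [ 0.          0.          0.          1.        ]]
{'time': 0.1, 'q': array([ 9.49510829e-01,  5.28371678e-01,  1.43378031e+00,  8.44023989e-06,
        1.18138652e+00, -1.78528559e-01]), 'joint_velocities': array([-7.53533133e-05, -1.43810463e-03, -2.65673556e-03, -8.67678228e-04,
        1.16195844e-03,  2.48164400e-04]), 'joint_torque': array([-4.57331207e-04, -4.40986204e+01, -1.77150071e+01,  6.34221034e-02,
        5.34207746e-02, -2.26216520e-05]), 'position': array([0.26738401, 0.56421788, 0.23566844]), 'tool_rot': array([ 2.19576123e-01,  9.75594885e-01, -8.94644599e-04, -3.82388546e-04]), 'ft_force': array([-1.12064893, -0.36171944, -0.23091751]), 'moment': array([ 0.02803927, -0.01767304,  0.0123612 ]), 'grip_force': 0.0, 'grip_width': 0.08684872161524715}
```

View pics/top0.png

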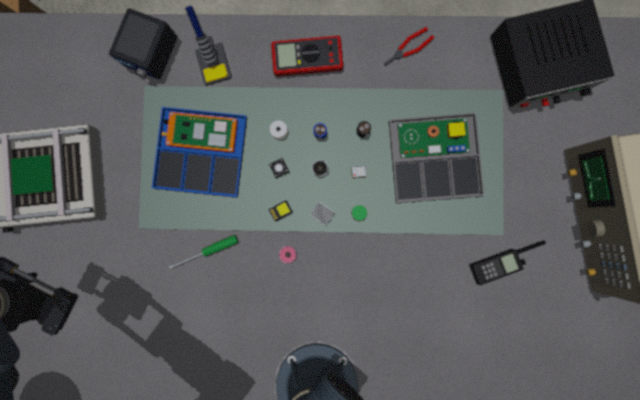

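View pics/scene0.png

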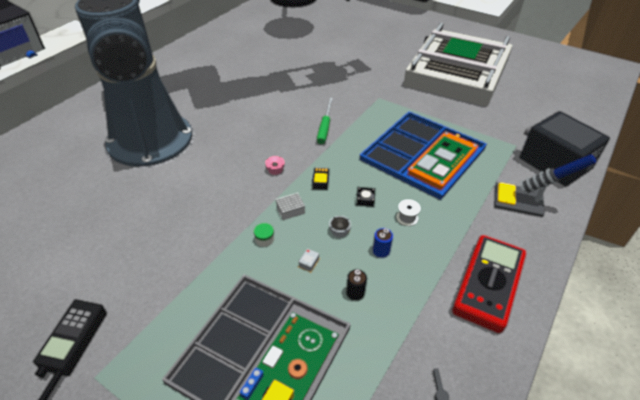

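The top view shows the stock:
- Reel (279,129), blue capacitor (320,131), black capacitor (364,129).
- Fan (279,168), grey loudspeaker (320,169), silver filter (359,172).
- Battery (281,211), heat sink (323,213), green flux pot (360,213).

The pink round thing at (288,255) is the decoy. The radio tray is at (200,152) and the power tray at (435,158). Next I'll enlarge these areas.

Run:
```python
import cv2,pickle
d=pickle.load(open("c0.pkl","rb"));f=d["top"]["frame"][:,:,::-1]
def crop(n,im,x,y,w,h,s):
    c=cv2.resize(im[y:y+h,x:x+w],None,fx=s,fy=s,interpolation=cv2.INTER_CUBIC)
    for i in range(0,w,10): cv2.putText(c,str(x+i),(i*s,8),0,.3,(0,0,255));cv2.line(c,(i*s,10),(i*s,16),(0,0,255))
    for i in range(10,h,10): cv2.putText(c,str(y+i),(0,i*s),0,.3,(0,0,255));cv2.line(c,(20,i*s),(26,i*s),(0,0,255))
    cv2.imwrite(n,c)
crop("pics/c1.png",f,255,112,128,118,5)
crop("pics/c2.png",f,145,100,110,105,5)
crop("pics/c3.png",f,380,105,110,105,5)
crop("pics/c4.png",d["scene"]["frame"][:,:,::-1],240,150,200,150,4)
```

```text
(no output)
```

View pics/c1.png

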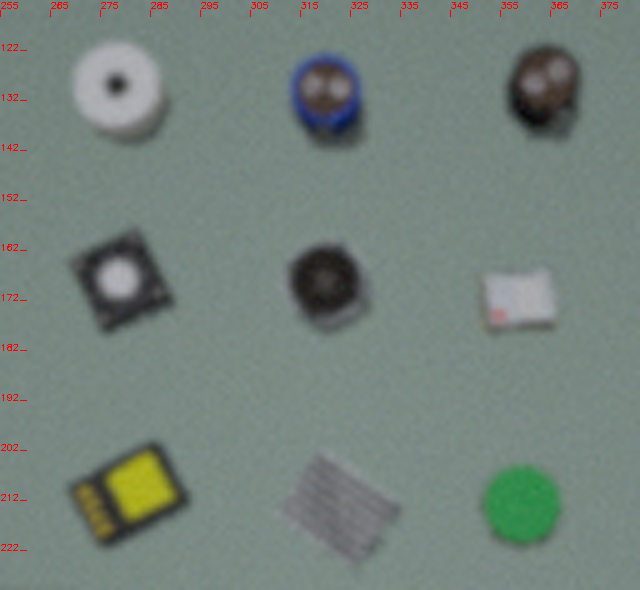

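View pics/c2.png

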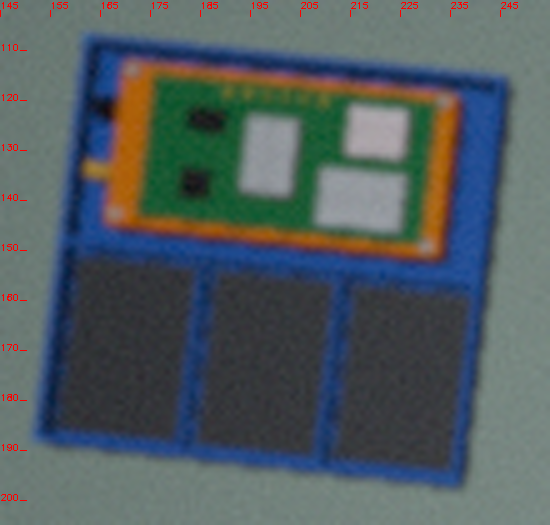

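View pics/c3.png

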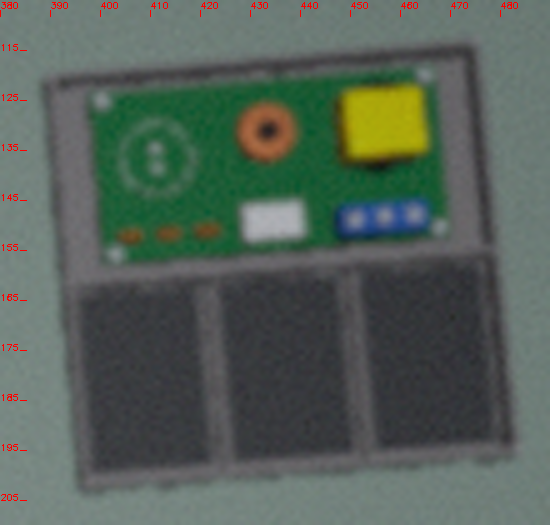

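View pics/c4.png

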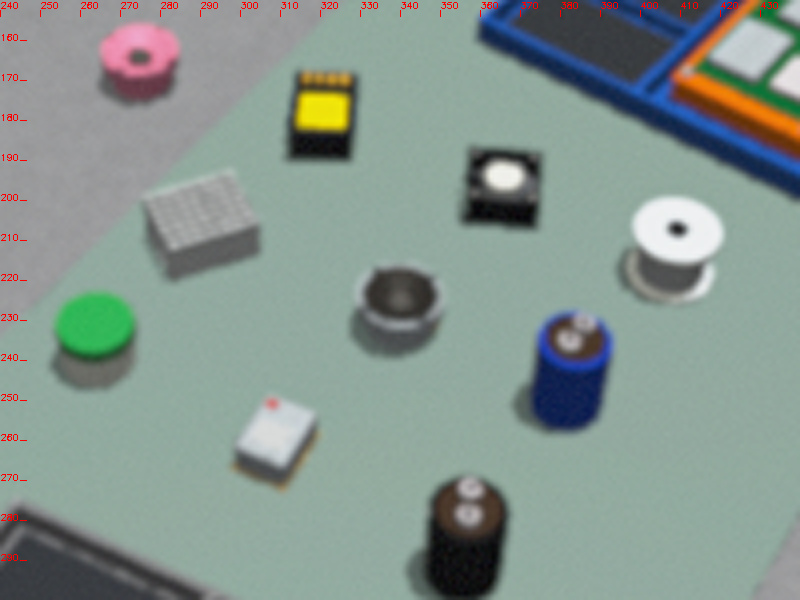

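The crops confirm the parts, in top-view pixels:
- **Loudspeaker:** grey steel with a dark cone, (320,168). The pink one lies off the stock.
- **Blue capacitor:** (320,130). The black one at (363,128) stays.
- **Silver filter with red dot:** (359,172).
- **Battery:** (281,211).
- **Heat sink:** (323,213). The fins run from upper left to lower right.

All six pockets are empty. Now I'll turn the pixels into positions using both cameras.

```bash
cat > h.py <<'E'
import numpy as np,pickle
from scipy.optimize import least_squares
D=pickle.load(open("c0.pkl","rb"))
def px(c,u,v,z):
    c=D[c];f=200/np.tan(np.radians(c["fov_y"]/2));E=c["extrinsics"]
    d=E[:3,:3]@[(u-c["cx"])/f,(v-c["cy"])/f,1];return (E[:3,3]+d*(z-E[2,3])/d[2])[:2]
def t(x,y,x0,y0,z): return px("top",x0+x/5-.4,y0+y/5-.4,z)
def s(x,y,z): return px("scene",240+x/4-.4,150+y/4-.4,z)
E
python3 - <<'E'
from h import *
P={"spk":[.026,[(326,283)],[(399,298)]],"cap":[.052,[(326,89)],[(575,342)]],
"fil":[.021,[(485,275),(547,268),(555,322),(490,330)],[(272,395),(318,415),(285,470),(235,445)]],
"bat":[.024,[(68,490),(155,442),(190,495),(105,548)],[(297,72),(357,75),(352,135),(290,132)]],
"sink":[.028,[(320,453),(400,510),(362,563),(280,508)],[(145,198),(235,172),(260,222),(168,250)]]}
for n,(z,a,b) in P.items():
    A=np.array([t(*p,255,112,z) for p in a]);B=np.array([s(*p,z) for p in b])
    print(n,A.mean(0).round(4),B.mean(0).round(4))
    for C in(A,B):
        if len(C)>1:
            e=np.roll(C,-1,0)-C;print("   ",(np.linalg.norm(e,axis=1)*1e3).round(1),np.degrees(np.arctan2(e[:,1],e[:,0])).round(1))
for n,x0,y0,c in(("radio",145,100,[(88,35),(508,78),(462,487),(35,440)]),("power",380,105,[(42,82),(475,45),(515,450),(82,490)])):
    C=np.array([t(*p,x0,y0,.020) for p in c]);e=np.roll(C,-1,0)-C
    M=np.array([(.108,.112),(.108,-.112),(-.108,-.112),(-.108,.112)])
    g=lambda p:(M@np.array([[np.cos(p[2]),np.sin(p[2])],[-np.sin(p[2]),np.cos(p[2])]])+p[:2]-C).ravel()
    r=least_squares(g,[*C.mean(0),0]);x,y,a=r.x
    print(n,r.x.round(4),(r.fun*1e3).round(1),(np.linalg.norm(e,axis=1)*1e3).round(1))
    for py in(-.0735,0,.0735): print("  pocket",py,(x-.054*np.cos(a)-py*np.sin(a)).round(4),(y-.054*np.sin(a)+py*np.cos(a)).round(4))
E
```

```text
spk [ 5.519e-01 -5.000e-04] [ 0.5544 -0.001 ]
cap [0.6477 0.0008] [0.6489 0.001 ]
fil [ 0.5457 -0.1003] [ 0.5483 -0.1001]
    [32.2 28.3 33.7 28.6] [ -82.7 -171.    97.9    5.9]
    [25.1 35.7 27.6 34.3] [   4.7  -82.1 -177.9   93.9]
bat [0.4418 0.0988] [0.4434 0.1008]
    [51.1 32.7 51.4 35.4] [ -60.2 -145.4  122.9   33.8]
    [33.9 49.2 33.9 49.4] [  29.2  -60.8 -150.5  119.3]
sink [ 0.436  -0.0098] [ 0.4379 -0.007 ]
    [50.2 33.3 50.4 34.8] [-124.5  145.2   57.2  -35.1]
    [50.5 39.4 50.6 39.8] [  56.1  -35.8 -123.4  144. ]
radio [ 0.592   0.3149 -0.091 ] [ 0.7  0.4  0.5 -0.7 -0.3  0.5 -0.9 -0.1] [222.9 215.2 224.7 214.5]
  pocket -0.0735 0.5315 0.2466
  pocket 0 0.5382 0.3198
  pocket 0.0735 0.5449 0.393
power [ 0.5839 -0.2974  0.1015] [ 1.9  0.3  2.5  0.6 -2.9 -1.5 -1.5  0.6] [224.3 210.5 222.1 212.6]
  pocket -0.0735 0.5376 -0.376
  pocket 0 0.5302 -0.3029
  pocket 0.0735 0.5227 -0.2298
```

```bash
cat > go.py <<'E'
import sys,numpy as np
from rig import robot
from scipy.spatial.transform import Rotation as R
# args: x y z yang  -> twist about tool z [deg], then travel in tool axes [cm] after that twist
def plan(p,ya,T):
    for (x,y,z,a) in T:
        tw=-((a-ya+90)%180-90);a=ya-tw;c,s=np.cos(np.radians(a)),np.sin(np.radians(a));d=(np.array([x,y,z])-p)*100
        print("twist %.2f travel %.2f %.2f %.2f |%.1f|"%(tw,-s*d[0]+c*d[1],c*d[0]+s*d[1],-d[2],np.hypot(d[0],d[1])))
        p,ya=np.array([x,y,z]),a
o=robot.get_obs();M=R.from_quat(o["tool_rot"]).as_matrix()
ya=np.degrees(np.arctan2(M[1,1],M[0,1]));print("t",o["time"],o["position"].round(4),"ya",ya.round(2),"tilt",M[:2,2].round(4),"w",o["grip_width"],o["grip_force"],o["q"].round(2))
v=list(map(float,sys.argv[1:]));plan(o["position"],ya,[v[i:i+4] for i in range(0,len(v),4)])
E
python3 go.py .4425 .0995 .12 30.5 .4425 .0995 .019 30.5
```

```text
t 0.1 [0.2674 0.5642 0.2357] ya 64.63 tilt [-0.0011 -0.0016] w 0.08684872161524715 0.0 [ 0.95  0.53  1.43  0.    1.18 -0.18]
twist 34.13 travel -48.93 -8.50 11.57 |49.7|
twist -0.00 travel 0.00 0.00 10.10 |0.0|
```

Request:
{"op": "move_arm", "data": {"commands": [{"hand": 6.5,"travel": [0,0,0],"twist": [0,0,6.8]},{"hand": 6.5,"travel": [0,0,0],"twist": [0,0,6.8]},{"hand": 6.5,"travel": [0,0,0],"twist": [0,0,6.8]},{"hand": 6.5,"travel": [0,0,0],"twist": [0,0,6.8]},{"hand": 6.5,"travel": [0,0,0],"twist": [0,0,6.8]}], "force": 15}}

```text
time: 0.52
position: [0.2675, 0.5644, 0.236]
tool_rot: [0.498, 0.867, -0.001, -0.0]
ft_force: [-0.1, -0.5, 0.8]
grip_width: 0.0666
grip_force: 0.0
```

Request:
{"op": "move_arm", "data": {"commands": [{"hand": 6.5,"travel": [-3.5,-0.6,0.8],"twist": [0,0,0]},{"hand": 6.5,"travel": [-3.5,-0.6,0.8],"twist": [0,0,0]},{"hand": 6.5,"travel": [-3.5,-0.6,0.8],"twist": [0,0,0]},{"hand": 6.5,"travel": [-3.5,-0.6,0.8],"twist": [0,0,0]},{"hand": 6.5,"travel": [-3.5,-0.6,0.8],"twist": [0,0,0]}]}}

```text
time: 0.93
position: [0.331, 0.3972, 0.196]
tool_rot: [0.495, 0.869, -0.0, -0.0]
ft_force: [1.0, -0.1, -0.8]
grip_width: 0.065
grip_force: 0.0
```

Request:
{"op": "move_arm", "data": {"commands": [{"hand": 6.5,"travel": [-3.5,-0.6,0.8],"twist": [0,0,0]},{"hand": 6.5,"travel": [-3.5,-0.6,0.8],"twist": [0,0,0]},{"hand": 6.5,"travel": [-3.5,-0.6,0.8],"twist": [0,0,0]},{"hand": 6.5,"travel": [-3.5,-0.6,0.8],"twist": [0,0,0]},{"hand": 6.5,"travel": [-3.5,-0.6,0.8],"twist": [0,0,0]}]}}

```text
time: 1.35
position: [0.3946, 0.2314, 0.1561]
tool_rot: [0.495, 0.869, -0.0, -0.0]
ft_force: [0.4, 0.8, -0.1]
grip_width: 0.065
grip_force: 0.0
```

Request:
{"op": "move_arm", "data": {"commands": [{"hand": 6.5,"travel": [-3.5,-0.6,0.8],"twist": [0,0,0]},{"hand": 6.5,"travel": [-3.5,-0.6,0.8],"twist": [0,0,0]},{"hand": 6.5,"travel": [-3.5,-0.6,0.8],"twist": [0,0,0]},{"hand": 6.5,"travel": [-3.5,-0.6,0.8],"twist": [0,0,0]},{"hand": 6.5,"travel": [0,0,0],"twist": [0,0,0]}]}}

```text
time: 1.77
position: [0.4482, 0.0953, 0.1235]
tool_rot: [0.498, 0.867, -0.0, 0.001]
ft_force: [0.9, -0.4, 0.0]
grip_width: 0.0647
grip_force: 0.0
```

```bash
python3 go.py .4425 .0995 .06 30.5 .4425 .0995 .019 30.5
```

```text
t 1.7667 [0.4482 0.0953 0.1235] ya 30.27 tilt [ 0.0018 -0.0014] w 0.06474552462516393 0.0 [-0.03  0.5   1.95 -0.    0.69 -0.56]
twist -0.23 travel 0.65 -0.28 6.35 |0.7|
twist -0.00 travel 0.00 0.00 4.10 |0.0|
```

Request:
{"op": "move_arm", "data": {"commands": [{"hand": 6.5,"travel": [0,0,3],"twist": [0,0,0]},{"hand": 6.5,"travel": [0,0,3],"twist": [0,0,0]},{"hand": 6.5,"travel": [0,0,0],"twist": [0,0,0]},{"hand": 6.5,"travel": [0,0,0],"twist": [0,0,0]}]}}

```text
time: 2.1
position: [0.4435, 0.1006, 0.0635]
tool_rot: [0.495, 0.869, -0.001, -0.002]
ft_force: [0.0, 0.4, -0.6]
grip_width: 0.0648
grip_force: 0.0
```

```bash
python3 go.py .4425 .0995 .019 30.5
```

```text
t 2.1 [0.4435 0.1006 0.0635] ya 30.64 tilt [-0.005   0.0002] w 0.06477126194491341 0.0 [-0.02  0.63  1.99  0.    0.53 -0.56]
twist 0.14 travel -0.04 -0.14 4.45 |0.2|
```

Request:
{"op": "move_arm", "data": {"commands": [{"hand": 6.5,"travel": [0,-0.1,2.2],"twist": [0,0,0]},{"hand": 6.5,"travel": [0,0,2.2],"twist": [0,0,0]},{"hand": 6.5,"travel": [0,0,0],"twist": [0,0,0]},{"hand": 2.5,"travel": [0,0,0],"twist": [0,0,0]},{"hand": 2.5,"travel": [0,0,0],"twist": [0,0,0]}]}}

```text
time: 2.52
position: [0.445, 0.1002, 0.0222]
tool_rot: [0.495, 0.869, 0.001, 0.001]
ft_force: [0.0, -0.4, 1.0]
grip_width: 0.0583
grip_force: 0.0
```

Request:
{"op": "move_arm", "data": {"commands": [{"hand": 2.5,"travel": [0,0,0],"twist": [0,0,0]},{"hand": 2.5,"travel": [0,0,0],"twist": [0,0,0]},{"hand": 2.5,"travel": [0,0,0],"twist": [0,0,0]},{"hand": 2.5,"travel": [0,0,0],"twist": [0,0,0]}]}}

```text
time: 2.85
position: [0.4447, 0.0998, 0.0214]
tool_rot: [0.495, 0.869, 0.0, 0.001]
ft_force: [-0.3, -0.3, 6.9]
grip_width: 0.036
grip_force: 14.9
```

```bash
python3 go.py .4425 .0995 .11 30.5 .5449 .393 .11 -5.2 .5449 .393 .023 -5.2
```

```text
t 2.85 [0.4447 0.0998 0.0214] ya 30.63 tilt [ 0.0015 -0.    ] w 0.03599313441439812 14.942907392978668 [-0.03  0.72  2.01  0.    0.42 -0.56]
twist 0.13 travel 0.08 -0.20 -8.86 |0.2|
twist 35.70 travel 30.16 7.54 -0.00 |31.1|
twist -0.00 travel 0.00 0.00 8.70 |0.0|
```

Request:
{"op": "move_arm", "data": {"commands": [{"hand": 2.5,"travel": [0,0,-2],"twist": [0,0,0]},{"hand": 2.5,"travel": [0,0,-3.4],"twist": [0,0,0]},{"hand": 2.5,"travel": [0,0,-3.4],"twist": [0,0,0]},{"hand": 2.5,"travel": [0,0,0],"twist": [0,0,6.8]},{"hand": 2.5,"travel": [0,0,0],"twist": [0,0,7.1]}]}}

```text
time: 3.27
position: [0.4456, 0.0998, 0.1108]
tool_rot: [0.599, 0.801, 0.002, 0.002]
ft_force: [1.0, -0.4, -1.1]
grip_width: 0.0359
grip_force: 14.9
```

Request:
{"op": "move_arm", "data": {"commands": [{"hand": 2.5,"travel": [0,0,0],"twist": [0,0,7.1]},{"hand": 2.5,"travel": [0,0,0],"twist": [0,0,7.1]},{"hand": 2.5,"travel": [0,0,0],"twist": [0,0,7.1]},{"hand": 2.5,"travel": [0,0,0],"twist": [0,0,0]},{"hand": 2.5,"travel": [0,0,0],"twist": [0,0,0]}]}}

```text
time: 3.68
position: [0.444, 0.0998, 0.1086]
tool_rot: [0.734, 0.68, -0.0, -0.0]
ft_force: [-0.0, 0.8, -1.3]
grip_width: 0.0357
grip_force: 14.9
```

```bash
python3 go.py .5449 .393 .11 -5.2 .5449 .393 .0245 -5.2
```

```text
t 3.6833 [0.444  0.0998 0.1086] ya -4.39 tilt [-0.0003 -0.    ] w 0.035656537508035276 14.939674437046051 [-0.03  0.53  1.97 -0.    0.65  0.05]
twist 0.81 travel 30.12 7.39 -0.14 |31.0|
twist -0.00 travel 0.00 0.00 8.55 |0.0|
```

Request:
{"op": "move_arm", "data": {"commands": [{"hand": 2.5,"travel": [2,0.5,0],"twist": [0,0,0.8]},{"hand": 2.5,"travel": [3,0.74,0],"twist": [0,0,0]},{"hand": 2.5,"travel": [3,0.74,0],"twist": [0,0,0]},{"hand": 2.5,"travel": [3,0.74,0],"twist": [0,0,0]},{"hand": 2.5,"travel": [3,0.74,0],"twist": [0,0,0]}]}}

```text
time: 4.1
position: [0.4916, 0.2373, 0.1085]
tool_rot: [0.738, 0.674, -0.0, -0.0]
ft_force: [0.3, -0.6, -0.8]
grip_width: 0.0356
grip_force: 14.9
```

Request:
{"op": "move_arm", "data": {"commands": [{"hand": 2.5,"travel": [3,0.74,0],"twist": [0,0,0]},{"hand": 2.5,"travel": [3,0.74,0],"twist": [0,0,0]},{"hand": 2.5,"travel": [3,0.74,0],"twist": [0,0,0]},{"hand": 2.5,"travel": [3,0.74,0],"twist": [0,0,0]},{"hand": 2.5,"travel": [3,0.74,0],"twist": [0,0,0]}]}}

```text
time: 4.52
position: [0.5422, 0.3832, 0.1082]
tool_rot: [0.738, 0.674, -0.001, -0.0]
ft_force: [0.3, 0.3, -2.0]
grip_width: 0.0358
grip_force: 14.9
```

Request:
{"op": "move_arm", "data": {"commands": [{"hand": 2.5,"travel": [1.1,0.2,0],"twist": [0,0,0]},{"hand": 2.5,"travel": [0,0,0],"twist": [0,0,0]},{"hand": 2.5,"travel": [0,0,2.5],"twist": [0,0,0]},{"hand": 2.5,"travel": [0,0,2.5],"twist": [0,0,0]},{"hand": 2.5,"travel": [0,0,0],"twist": [0,0,0]}]}}

```text
time: 4.93
position: [0.5409, 0.389, 0.0535]
tool_rot: [0.739, 0.673, -0.006, -0.001]
ft_force: [-1.1, -1.0, -2.5]
grip_width: 0.036
grip_force: 14.9
```

```bash
python3 go.py .5449 .393 .0245 -5.2
```

```text
t 4.9333 [0.5409 0.389  0.0535] ya -5.32 tilt [-0.0111 -0.0063] w 0.03603052744363607 14.939316809177399 [ 0.46  0.81  1.44 -0.    0.91  0.55]
twist -0.12 travel 0.44 0.36 2.90 |0.6|
```

Request:
{"op": "move_arm", "data": {"commands": [{"hand": 2.5,"travel": [0,0,1.5],"twist": [0,0,0]},{"hand": 2.5,"travel": [0,0,0],"twist": [0,0,0]},{"hand": 2.5,"travel": [0,0,0],"twist": [0,0,0]},{"hand": 2.5,"travel": [0,0,0],"twist": [0,0,0]}]}}

```text
time: 5.27
position: [0.5458, 0.3921, 0.0447]
tool_rot: [0.74, 0.673, 0.0, 0.0]
ft_force: [0.4, -0.2, -1.2]
grip_width: 0.0358
grip_force: 14.9
```

```bash
python3 go.py .5449 .393 .0245 -5.2
```

```text
t 5.2667 [0.5458 0.3921 0.0447] ya -5.38 tilt [0.0005 0.0001] w 0.0358218509962419 14.939318150281906 [ 0.46  0.83  1.43 -0.    0.88  0.55]
twist -0.18 travel 0.08 -0.09 2.02 |0.1|
```

Request:
{"op": "move_arm", "data": {"commands": [{"hand": 2.5,"travel": [0,0,0.9],"twist": [0,0,0]},{"hand": 2.5,"travel": [0,0,0.7],"twist": [0,0,0]},{"hand": 2.5,"travel": [0,0,0.3],"twist": [0,0,0]},{"hand": 2.5,"travel": [0,0,0],"twist": [0,0,0]},{"hand": 2.5,"travel": [0,0,0],"twist": [0,0,0]}]}}

```text
time: 5.68
position: [0.5453, 0.3926, 0.0243]
tool_rot: [0.739, 0.673, -0.0, -0.0]
ft_force: [0.0, -0.3, -1.6]
grip_width: 0.0361
grip_force: 15.0
```

Request:
{"op": "move_arm", "data": {"commands": [{"hand": 2.5,"travel": [0,0,0],"twist": [0,0,0]},{"hand": 2.5,"travel": [0,0,0],"twist": [0,0,0]}]}}

```text
time: 5.85
position: [0.5453, 0.3927, 0.0244]
tool_rot: [0.739, 0.673, -0.0, -0.0]
ft_force: [-0.1, -0.4, -1.1]
grip_width: 0.0361
grip_force: 15.0
```

Request:
{"op": "move_arm", "data": {"commands": [{"hand": 2.5,"travel": [0,0,0.1],"twist": [0,0,0]},{"hand": 2.5,"travel": [0,0,0],"twist": [0,0,0]},{"hand": 2.5,"travel": [0,0,0],"twist": [0,0,0]}]}}

```text
time: 6.1
position: [0.5454, 0.3927, 0.0241]
tool_rot: [0.739, 0.673, 0.0, 0.0]
ft_force: [-0.8, -0.3, 4.1]
grip_width: 0.0358
grip_force: 15.0
```

Request:
{"op": "move_arm", "data": {"commands": [{"hand": 2.5,"travel": [0,0,0.1],"twist": [0,0,0]},{"hand": 2.5,"travel": [0,0,0],"twist": [0,0,0]},{"hand": 2.5,"travel": [0,0,0],"twist": [0,0,0]}]}}

```text
time: 6.35
position: [0.5454, 0.3927, 0.0241]
tool_rot: [0.739, 0.673, 0.0, 0.0]
ft_force: [-2.6, -1.6, 8.2]
grip_width: 0.0356
grip_force: 15.0
```

Request:
{"op": "move_arm", "data": {"commands": [{"hand": 5.2,"travel": [0,0,0],"twist": [0,0,0]},{"hand": 5.2,"travel": [0,0,0],"twist": [0,0,0]},{"hand": 5.2,"travel": [0,0,0],"twist": [0,0,0]},{"hand": 5.2,"travel": [0,0,-2],"twist": [0,0,0]},{"hand": 5.2,"travel": [0,0,-4],"twist": [0,0,0]}]}}

```text
time: 6.77
position: [0.5416, 0.3905, 0.0772]
tool_rot: [0.739, 0.673, -0.006, -0.002]
ft_force: [0.3, -0.8, 0.7]
grip_width: 0.0506
grip_force: 0.0
```

Request:
{"op": "move_arm", "data": {"commands": [{"hand": 5.2,"travel": [0,0,-3],"twist": [0,0,-6]},{"hand": 5.2,"travel": [0,0,0],"twist": [0,0,-5.4]},{"hand": 5.2,"travel": [0,0,0],"twist": [0,0,0]},{"hand": 5.2,"travel": [0,0,0],"twist": [0,0,0]}]}}

```text
time: 7.1
position: [0.545, 0.3924, 0.1121]
tool_rot: [0.67, 0.743, -0.0, -0.0]
ft_force: [0.7, -0.4, 0.0]
grip_width: 0.0524
grip_force: 0.0
```

```bash
python3 go.py .547 -.100 .11 6 .547 -.1 .0195 6
```

```text
t 7.1 [0.545  0.3924 0.1121] ya 5.89 tilt [-0.0008 -0.0005] w 0.05238013165354235 0.0 [ 0.46  0.73  1.41 -0.    1.    0.36]
twist -0.11 travel -48.99 -4.95 0.21 |49.2|
twist -0.00 travel 0.00 0.00 9.05 |0.0|
```

Request:
{"op": "move_arm", "data": {"commands": [{"hand": 5.2,"travel": [-3.5,-0.35,0],"twist": [0,0,0]},{"hand": 5.2,"travel": [-3.5,-0.35,0],"twist": [0,0,0]},{"hand": 5.2,"travel": [-3.5,-0.35,0],"twist": [0,0,0]},{"hand": 5.2,"travel": [-3.5,-0.35,0],"twist": [0,0,0]},{"hand": 5.2,"travel": [-3.5,-0.35,0],"twist": [0,0,0]}]}}

```text
time: 7.52
position: [0.5448, 0.2151, 0.1106]
tool_rot: [0.67, 0.743, -0.002, -0.001]
ft_force: [0.2, -0.3, 0.3]
grip_width: 0.0521
grip_force: 0.0
```

Request:
{"op": "move_arm", "data": {"commands": [{"hand": 5.2,"travel": [-3.5,-0.35,0],"twist": [0,0,0]},{"hand": 5.2,"travel": [-3.5,-0.35,0],"twist": [0,0,0]},{"hand": 5.2,"travel": [-3.5,-0.35,0],"twist": [0,0,0]},{"hand": 5.2,"travel": [-3.5,-0.35,0],"twist": [0,0,0]},{"hand": 5.2,"travel": [-3.5,-0.35,0],"twist": [0,0,0]}]}}

```text
time: 7.93
position: [0.5458, 0.0394, 0.1108]
tool_rot: [0.67, 0.743, -0.001, -0.002]
ft_force: [-0.1, 0.3, 0.2]
grip_width: 0.052
grip_force: 0.0
```

Request:
{"op": "move_arm", "data": {"commands": [{"hand": 5.2,"travel": [-3.5,-0.35,0],"twist": [0,0,0]},{"hand": 5.2,"travel": [-3.5,-0.35,0],"twist": [0,0,0]},{"hand": 5.2,"travel": [-3.5,-0.35,0],"twist": [0,0,0]},{"hand": 5.2,"travel": [-3.5,-0.35,0],"twist": [0,0,0]},{"hand": 5.2,"travel": [0,0,0],"twist": [0,0,0]}]}}

```text
time: 8.35
position: [0.5486, -0.106, 0.1111]
tool_rot: [0.672, 0.741, -0.001, 0.001]
ft_force: [0.8, 0.3, -0.5]
grip_width: 0.052
grip_force: 0.0
```

Request:
{"op": "move_arm", "data": {"commands": [{"hand": 5.2,"travel": [0,0,2.5],"twist": [0,0,0]},{"hand": 5.2,"travel": [0,0,2.5],"twist": [0,0,0]},{"hand": 5.2,"travel": [0,0,0],"twist": [0,0,0]},{"hand": 5.2,"travel": [0,0,0],"twist": [0,0,0]},{"hand": 5.2,"travel": [0,0,0],"twist": [0,0,0]}]}}

```text
time: 8.77
position: [0.548, -0.0993, 0.0624]
tool_rot: [0.669, 0.743, -0.0, -0.001]
ft_force: [0.4, 0.1, -0.1]
grip_width: 0.052
grip_force: 0.0
```

```bash
python3 go.py .547 -.1 .0195 6
```

```text
t 8.7667 [ 0.548  -0.0993  0.0624] ya 6.01 tilt [-0.001   0.0004] w 0.05196800462755751 0.0 [-0.38  0.7   1.73  0.    0.71 -0.48]
twist 0.01 travel -0.06 -0.11 4.29 |0.1|
```

Request:
{"op": "move_arm", "data": {"commands": [{"hand": 5.2,"travel": [0,-0.1,2.3],"twist": [0,0,0]},{"hand": 5.2,"travel": [0,0,1.5],"twist": [0,0,0]},{"hand": 5.2,"travel": [0,0,0.5],"twist": [0,0,0]},{"hand": 5.2,"travel": [0,0,0],"twist": [0,0,0]},{"hand": 5.2,"travel": [0,0,0],"twist": [0,0,0]}]}}

```text
time: 9.18
position: [0.5478, -0.0998, 0.0204]
tool_rot: [0.669, 0.743, 0.0, 0.001]
ft_force: [-0.0, -0.4, 0.7]
grip_width: 0.0521
grip_force: 0.0
```

Request:
{"op": "move_arm", "data": {"commands": [{"hand": 1.5,"travel": [0,0,0],"twist": [0,0,0]},{"hand": 1.5,"travel": [0,0,0],"twist": [0,0,0]},{"hand": 1.5,"travel": [0,0,0],"twist": [0,0,0]},{"hand": 1.5,"travel": [0,0,0],"twist": [0,0,0]},{"hand": 1.5,"travel": [0,0,0],"twist": [0,0,0]}]}}

```text
time: 9.6
position: [0.5474, -0.1, 0.02]
tool_rot: [0.669, 0.743, 0.0, 0.0]
ft_force: [1.0, -0.6, 4.0]
grip_width: 0.0271
grip_force: 15.0
```

```bash
python3 go.py .547 -.1 .0195 -5.2 .547 -.1 .11 -5.2 .5382 .3198 .11 -5.2
```

```text
t 9.6 [ 0.5474 -0.1     0.02  ] ya 6.03 tilt [ 0.0007 -0.0003] w 0.02710182413113436 15.03749594092369 [-0.38  0.77  1.75  0.    0.62 -0.49]
twist 11.23 travel -0.01 -0.04 0.05 |0.0|
twist -0.00 travel 0.00 0.00 -9.05 |0.0|
twist -0.00 travel 41.73 -4.68 -0.00 |42.0|
```

Request:
{"op": "move_arm", "data": {"commands": [{"hand": 1.5,"travel": [0,0,-2],"twist": [0,0,0]},{"hand": 1.5,"travel": [0,0,-3.5],"twist": [0,0,0]},{"hand": 1.5,"travel": [0,0,-3.5],"twist": [0,0,0]},{"hand": 1.5,"travel": [0,0,0],"twist": [0,0,5.6]},{"hand": 1.5,"travel": [0,0,0],"twist": [0,0,5.6]}]}}

```text
time: 10.02
position: [0.5488, -0.1005, 0.1122]
tool_rot: [0.74, 0.673, 0.001, 0.003]
ft_force: [-0.9, 0.9, -0.5]
grip_width: 0.027
grip_force: 15.0
```

Request:
{"op": "move_arm", "data": {"commands": [{"hand": 1.5,"travel": [0,0,0],"twist": [0,0,0]},{"hand": 1.5,"travel": [3,-0.34,0],"twist": [0,0,0]},{"hand": 1.5,"travel": [3.5,-0.39,0],"twist": [0,0,0]},{"hand": 1.5,"travel": [3.5,-0.39,0],"twist": [0,0,0]},{"hand": 1.5,"travel": [3.5,-0.39,0],"twist": [0,0,0]}]}}

```text
time: 10.43
position: [0.5436, 0.037, 0.109]
tool_rot: [0.738, 0.675, -0.0, -0.001]
ft_force: [0.4, 0.2, -1.7]
grip_width: 0.0269
grip_force: 15.0
```

Request:
{"op": "move_arm", "data": {"commands": [{"hand": 1.5,"travel": [3.5,-0.39,0],"twist": [0,0,0]},{"hand": 1.5,"travel": [3.5,-0.39,0],"twist": [0,0,0]},{"hand": 1.5,"travel": [3.5,-0.39,0],"twist": [0,0,0]},{"hand": 1.5,"travel": [3.5,-0.39,0],"twist": [0,0,0]},{"hand": 1.5,"travel": [3.5,-0.39,0],"twist": [0,0,0]}]}}

```text
time: 10.85
position: [0.5398, 0.2136, 0.1089]
tool_rot: [0.737, 0.676, -0.001, -0.0]
ft_force: [0.1, -0.7, -0.7]
grip_width: 0.0272
grip_force: 15.0
```

Request:
{"op": "move_arm", "data": {"commands": [{"hand": 1.5,"travel": [3.5,-0.39,0],"twist": [0,0,0]},{"hand": 1.5,"travel": [2.5,-0.3,0],"twist": [0,0,0]},{"hand": 1.5,"travel": [1.2,-0.1,0],"twist": [0,0,0]},{"hand": 1.5,"travel": [0,0,0],"twist": [0,0,0]},{"hand": 1.5,"travel": [0,0,0],"twist": [0,0,0]}]}}

```text
time: 11.27
position: [0.5388, 0.2839, 0.109]
tool_rot: [0.737, 0.675, -0.001, 0.0]
ft_force: [0.1, 0.2, -0.3]
grip_width: 0.0266
grip_force: 15.0
```

Request:
{"op": "move_arm", "data": {"commands": [{"hand": 1.5,"travel": [0,0,2.5],"twist": [0,0,0]},{"hand": 1.5,"travel": [0,0,2.5],"twist": [0,0,0]},{"hand": 1.5,"travel": [0,0,1],"twist": [0,0,0]},{"hand": 1.5,"travel": [0,0,0],"twist": [0,0,0]},{"hand": 1.5,"travel": [0,0,0],"twist": [0,0,0]}]}}

```text
time: 11.68
position: [0.5392, 0.2829, 0.0492]
tool_rot: [0.739, 0.674, -0.001, -0.0]
ft_force: [0.6, -0.6, -0.1]
grip_width: 0.0272
grip_force: 15.0
```

```bash
python3 go.py .5382 .3198 .023 -5.2
```

```text
t 11.6833 [0.5392 0.2829 0.0492] ya -5.26 tilt [-0.0017 -0.0007] w 0.02715271186556423 14.999853819608688 [ 0.3   0.76  1.6  -0.    0.78  0.39]
twist -0.06 travel 3.67 -0.44 2.62 |3.7|
```

Request:
{"op": "move_arm", "data": {"commands": [{"hand": 1.5,"travel": [1.5,-0.2,0],"twist": [0,0,0]},{"hand": 1.5,"travel": [1.5,-0.2,0],"twist": [0,0,0]},{"hand": 1.5,"travel": [0.7,0,0],"twist": [0,0,0]},{"hand": 1.5,"travel": [0,0,0],"twist": [0,0,0]},{"hand": 1.5,"travel": [0,0,0],"twist": [0,0,0]}]}}

```text
time: 12.1
position: [0.5387, 0.3229, 0.0502]
tool_rot: [0.737, 0.675, 0.001, 0.0]
ft_force: [0.5, 0.6, -0.5]
grip_width: 0.0271
grip_force: 15.0
```

Request:
{"op": "move_arm", "data": {"commands": [{"hand": 1.5,"travel": [0,0,1],"twist": [0,0,0]},{"hand": 1.5,"travel": [0,0,1],"twist": [0,0,0]},{"hand": 1.5,"travel": [0,0,0.5],"twist": [0,0,0]},{"hand": 1.5,"travel": [0,0,0],"twist": [0,0,0]},{"hand": 1.5,"travel": [0,0,0],"twist": [0,0,0]}]}}

```text
time: 12.52
position: [0.5381, 0.321, 0.0235]
tool_rot: [0.738, 0.674, -0.001, -0.0]
ft_force: [-0.3, 0.2, -1.2]
grip_width: 0.0269
grip_force: 15.0
```

Request:
{"op": "move_arm", "data": {"commands": [{"hand": 1.5,"travel": [0,0,0.1],"twist": [0,0,0]},{"hand": 1.5,"travel": [0,0,0],"twist": [0,0,0]},{"hand": 1.5,"travel": [0,0,0],"twist": [0,0,0]}]}}

```text
time: 12.77
position: [0.5386, 0.3215, 0.0234]
tool_rot: [0.738, 0.674, -0.0, -0.0]
ft_force: [-0.1, -0.7, -1.0]
grip_width: 0.027
grip_force: 15.0
```

Request:
{"op": "move_arm", "data": {"commands": [{"hand": 1.5,"travel": [0,0,0.1],"twist": [0,0,0]},{"hand": 1.5,"travel": [0,0,0],"twist": [0,0,0]},{"hand": 1.5,"travel": [0,0,0],"twist": [0,0,0]}]}}

```text
time: 13.02
position: [0.5386, 0.3216, 0.0226]
tool_rot: [0.738, 0.675, -0.0, 0.0]
ft_force: [-0.2, 0.1, -0.2]
grip_width: 0.0266
grip_force: 15.0
```

Request:
{"op": "move_arm", "data": {"commands": [{"hand": 4.5,"travel": [0,0,0],"twist": [0,0,0]},{"hand": 4.5,"travel": [0,0,0],"twist": [0,0,0]},{"hand": 4.5,"travel": [0,0,0],"twist": [0,0,0]},{"hand": 4.5,"travel": [0,0,-2],"twist": [0,0,0]},{"hand": 4.5,"travel": [0,0,-4],"twist": [0,0,0]}]}}

```text
time: 13.43
position: [0.535, 0.3201, 0.0785]
tool_rot: [0.738, 0.674, -0.005, -0.002]
ft_force: [1.3, -0.4, -0.0]
grip_width: 0.044
grip_force: 0.0
```

Request:
{"op": "move_arm", "data": {"commands": [{"hand": 7,"travel": [0,0,-3],"twist": [0,0,0]},{"hand": 7,"travel": [0,0,0],"twist": [0,0,0]},{"hand": 7,"travel": [0,0,0],"twist": [0,0,0]},{"hand": 7,"travel": [0,0,0],"twist": [0,0,0]}]}}

```text
time: 13.77
position: [0.5382, 0.3214, 0.1124]
tool_rot: [0.738, 0.674, -0.0, -0.0]
ft_force: [-0.2, 0.2, -1.0]
grip_width: 0.0642
grip_force: 0.0
```

```bash
python3 go.py .553 -.001 .11 -5.2 .553 -.001 .0215 -5.2
```

```text
t 13.7667 [0.5382 0.3214 0.1124] ya -5.17 tilt [-0.0005 -0.0002] w 0.06421073025388192 0.0 [ 0.36  0.68  1.53 -0.    0.93  0.45]
twist 0.03 travel -31.98 4.40 0.24 |32.3|
twist -0.00 travel 0.00 0.00 8.85 |0.0|
```

Request:
{"op": "move_arm", "data": {"commands": [{"hand": 7,"travel": [-3.5,0.48,0],"twist": [0,0,0]},{"hand": 7,"travel": [-3.5,0.48,0],"twist": [0,0,0]},{"hand": 7,"travel": [-3.5,0.48,0],"twist": [0,0,0]},{"hand": 7,"travel": [-3.5,0.48,0],"twist": [0,0,0]},{"hand": 7,"travel": [-3.5,0.48,0],"twist": [0,0,0]}]}}

```text
time: 14.18
position: [0.5452, 0.1437, 0.1107]
tool_rot: [0.738, 0.675, -0.002, -0.001]
ft_force: [0.6, 0.3, -0.4]
grip_width: 0.0701
grip_force: 0.0
```

Request:
{"op": "move_arm", "data": {"commands": [{"hand": 7,"travel": [-3.5,0.48,0],"twist": [0,0,0]},{"hand": 7,"travel": [-3.5,0.48,0],"twist": [0,0,0]},{"hand": 7,"travel": [-3.5,0.48,0],"twist": [0,0,0]},{"hand": 7,"travel": [-3.5,0.48,0],"twist": [0,0,0]},{"hand": 7,"travel": [-0.5,0.1,0],"twist": [0,0,0]}]}}

```text
time: 14.6
position: [0.5536, -0.0062, 0.1109]
tool_rot: [0.74, 0.673, -0.001, -0.0]
ft_force: [0.7, -0.4, -0.5]
grip_width: 0.07
grip_force: 0.0
```

Request:
{"op": "move_arm", "data": {"commands": [{"hand": 7,"travel": [0,0,0],"twist": [0,0,0]},{"hand": 7,"travel": [0,0,2.5],"twist": [0,0,0]},{"hand": 7,"travel": [0,0,2.5],"twist": [0,0,0]},{"hand": 7,"travel": [0,0,0],"twist": [0,0,0]},{"hand": 7,"travel": [0,0,0],"twist": [0,0,0]}]}}

```text
time: 15.02
position: [0.5518, 0.0006, 0.0609]
tool_rot: [0.738, 0.675, -0.002, -0.002]
ft_force: [1.0, -0.2, -0.7]
grip_width: 0.0701
grip_force: 0.0
```

```bash
python3 go.py .553 -.001 .0215 -5.2
```

```text
t 15.0167 [0.5518 0.0006 0.0609] ya -5.09 tilt [-0.0056  0.0014] w 0.0700886315504676 0.0 [-0.2   0.7   1.75  0.    0.71 -0.11]
twist 0.11 travel -0.15 0.14 3.94 |0.2|
```

Request:
{"op": "move_arm", "data": {"commands": [{"hand": 7,"travel": [-0.1,0,2],"twist": [0,0,0]},{"hand": 7,"travel": [0,0,1.5],"twist": [0,0,0]},{"hand": 7,"travel": [0,0,0.6],"twist": [0,0,0]},{"hand": 7,"travel": [0,0,0],"twist": [0,0,0]},{"hand": 7,"travel": [0,0,0],"twist": [0,0,0]}]}}

```text
time: 15.43
position: [0.5541, -0.0016, 0.0223]
tool_rot: [0.738, 0.675, 0.0, 0.0]
ft_force: [0.5, -0.0, 0.3]
grip_width: 0.0699
grip_force: 0.0
```

Request:
{"op": "move_arm", "data": {"commands": [{"hand": 3,"travel": [0,0,0],"twist": [0,0,0]},{"hand": 3,"travel": [0,0,0],"twist": [0,0,0]},{"hand": 3,"travel": [0,0,0],"twist": [0,0,0]},{"hand": 3,"travel": [0,0,0],"twist": [0,0,0]},{"hand": 3,"travel": [0,0,0],"twist": [0,0,0]}]}}

```text
time: 15.85
position: [0.5539, -0.0021, 0.022]
tool_rot: [0.738, 0.674, 0.0, 0.0]
ft_force: [0.3, -0.4, -0.1]
grip_width: 0.0444
grip_force: 0.0
```

```bash
python3 go.py .553 -.001 .11 -5.2 .5315 .2466 .11 -5.2
```

```text
t 15.85 [ 0.5539 -0.0021  0.022 ] ya -5.17 tilt [ 0.0006 -0.0001] w 0.0444315423276726 0.0 [-0.21  0.77  1.76  0.    0.62 -0.12]
twist 0.03 travel 0.11 -0.10 -8.80 |0.1|
twist -0.00 travel 24.46 -4.39 -0.00 |24.9|
```

Fingers are just about to touch; I'll finish closing and lift.

Request:
{"op": "move_arm", "data": {"commands": [{"hand": 3,"travel": [0,0,0],"twist": [0,0,0]},{"hand": 3,"travel": [0,0,0],"twist": [0,0,0]},{"hand": 3,"travel": [0,0,0],"twist": [0,0,0]}]}}

```text
time: 16.1
position: [0.5539, -0.0022, 0.0219]
tool_rot: [0.738, 0.674, 0.0, 0.0]
ft_force: [-0.2, -0.2, 4.4]
grip_width: 0.0435
grip_force: 15.0
```

Request:
{"op": "move_arm", "data": {"commands": [{"hand": 3,"travel": [0,0,-1],"twist": [0,0,0]},{"hand": 3,"travel": [0,0,-2],"twist": [0,0,0]},{"hand": 3,"travel": [0,0,-3],"twist": [0,0,0]},{"hand": 3,"travel": [0,0,-2.5],"twist": [0,0,0]},{"hand": 3,"travel": [0,0,0],"twist": [0,0,0]}]}}

```text
time: 16.52
position: [0.5567, -0.0025, 0.1112]
tool_rot: [0.738, 0.675, 0.003, 0.004]
ft_force: [0.5, -0.5, -0.3]
grip_width: 0.0433
grip_force: 15.0
```

```bash
python3 go.py .5315 .2466 .11 -5.2
```

```text
t 16.5167 [ 0.5567 -0.0025  0.1112] ya -5.16 tilt [ 0.0088 -0.0018] w 0.04334376114114252 14.999856054782867 [-0.21  0.61  1.72  0.    0.8  -0.12]
twist 0.04 travel 24.58 -4.77 0.12 |25.0|
```

Request:
{"op": "move_arm", "data": {"commands": [{"hand": 3,"travel": [2.5,-0.45,0],"twist": [0,0,0]},{"hand": 3,"travel": [3.5,-0.63,0],"twist": [0,0,0]},{"hand": 3,"travel": [3.5,-0.63,0],"twist": [0,0,0]},{"hand": 3,"travel": [3.5,-0.63,0],"twist": [0,0,0]},{"hand": 3,"travel": [3.5,-0.63,0],"twist": [0,0,0]}]}}

```text
time: 16.93
position: [0.538, 0.1662, 0.106]
tool_rot: [0.739, 0.674, -0.001, -0.0]
ft_force: [1.1, 0.4, -0.8]
grip_width: 0.0438
grip_force: 15.0
```

Request:
{"op": "move_arm", "data": {"commands": [{"hand": 3,"travel": [3.5,-0.63,0],"twist": [0,0,0]},{"hand": 3,"travel": [2.8,-0.5,0],"twist": [0,0,0]},{"hand": 3,"travel": [1.7,-0.3,0],"twist": [0,0,0]},{"hand": 3,"travel": [0,0,0],"twist": [0,0,0]},{"hand": 3,"travel": [0,0,0],"twist": [0,0,0]}]}}

```text
time: 17.35
position: [0.531, 0.2466, 0.1059]
tool_rot: [0.737, 0.675, -0.001, -0.0]
ft_force: [-0.3, -0.6, -0.6]
grip_width: 0.0432
grip_force: 15.0
```

Request:
{"op": "move_arm", "data": {"commands": [{"hand": 3,"travel": [0,0,2.5],"twist": [0,0,0]},{"hand": 3,"travel": [0,0,2.5],"twist": [0,0,0]},{"hand": 3,"travel": [0,0,1],"twist": [0,0,0]},{"hand": 3,"travel": [0,0,0],"twist": [0,0,0]},{"hand": 3,"travel": [0,0,0],"twist": [0,0,0]}]}}

```text
time: 17.77
position: [0.5318, 0.2448, 0.0461]
tool_rot: [0.739, 0.674, -0.001, -0.0]
ft_force: [-0.1, 0.3, -1.4]
grip_width: 0.0435
grip_force: 15.0
```

```bash
python3 go.py .5315 .2466 .025 -5.2
```

```text
t 17.7667 [0.5318 0.2448 0.0461] ya -5.25 tilt [-0.0018 -0.0006] w 0.04346265633549013 14.999957531690598 [ 0.24  0.75  1.67 -0.    0.73  0.33]
twist -0.05 travel 0.18 -0.04 2.11 |0.2|
```

Request:
{"op": "move_arm", "data": {"commands": [{"hand": 3,"travel": [0.1,0,1],"twist": [0,0,0]},{"hand": 3,"travel": [0,0,0.8],"twist": [0,0,0]},{"hand": 3,"travel": [0,0,0.4],"twist": [0,0,0]},{"hand": 3,"travel": [0,0,0],"twist": [0,0,0]},{"hand": 3,"travel": [0,0,0],"twist": [0,0,0]}]}}

```text
time: 18.18
position: [0.5321, 0.2469, 0.0246]
tool_rot: [0.738, 0.675, 0.0, 0.0]
ft_force: [-0.2, 0.5, -1.9]
grip_width: 0.0434
grip_force: 15.0
```

Request:
{"op": "move_arm", "data": {"commands": [{"hand": 3,"travel": [0,0,0.1],"twist": [0,0,0]},{"hand": 3,"travel": [0,0,0],"twist": [0,0,0]},{"hand": 3,"travel": [0,0,0],"twist": [0,0,0]}]}}

```text
time: 18.43
position: [0.5322, 0.247, 0.0243]
tool_rot: [0.738, 0.675, 0.0, 0.0]
ft_force: [-0.9, -0.6, 5.0]
grip_width: 0.0434
grip_force: 15.0
```

Request:
{"op": "move_arm", "data": {"commands": [{"hand": 6.2,"travel": [0,0,0],"twist": [0,0,0]},{"hand": 6.2,"travel": [0,0,0],"twist": [0,0,0]},{"hand": 6.2,"travel": [0,0,0],"twist": [0,0,0]},{"hand": 6.2,"travel": [0,0,0],"twist": [0,0,0]},{"hand": 6.2,"travel": [0,0,-2],"twist": [0,0,0]}]}}

```text
time: 18.85
position: [0.5296, 0.2461, 0.0405]
tool_rot: [0.738, 0.674, -0.003, -0.002]
ft_force: [0.3, -0.2, -0.0]
grip_width: 0.0607
grip_force: 0.0
```

Request:
{"op": "move_arm", "data": {"commands": [{"hand": 6.2,"travel": [0,0,-3],"twist": [0,0,0]},{"hand": 6.2,"travel": [0,0,-4],"twist": [0,0,6]},{"hand": 6.6,"travel": [0,0,0],"twist": [0,0,6]},{"hand": 6.6,"travel": [0,0,0],"twist": [0,0,6]},{"hand": 6.6,"travel": [0,0,0],"twist": [0,0,6]}]}}

```text
time: 19.27
position: [0.5325, 0.247, 0.1145]
tool_rot: [0.864, 0.504, 0.001, 0.0]
ft_force: [0.1, -0.5, -0.5]
grip_width: 0.0654
grip_force: 0.0
```

Request:
{"op": "move_arm", "data": {"commands": [{"hand": 6.6,"travel": [0,0,0],"twist": [0,0,5.8]},{"hand": 6.6,"travel": [0,0,0],"twist": [0,0,0]},{"hand": 6.6,"travel": [0,0,0],"twist": [0,0,0]}]}}

```text
time: 19.52
position: [0.532, 0.2469, 0.1134]
tool_rot: [0.886, 0.463, -0.0, -0.0]
ft_force: [-0.3, 0.4, 0.5]
grip_width: 0.0657
grip_force: 0.0
```

```bash
python3 go.py .437 -.0085 .11 -35 .437 -.0085 .0205 -35
```

```text
t 19.5167 [0.532  0.2469 0.1134] ya -34.82 tilt [-0.0003 -0.0001] w 0.06572712985890133 0.0 [0.24 0.64 1.63 0.   0.87 0.85]
twist 0.18 travel -26.36 6.87 0.34 |27.2|
twist -0.00 travel 0.00 0.00 8.95 |0.0|
```

Request:
{"op": "move_arm", "data": {"commands": [{"hand": 6.6,"travel": [-3.3,0.86,0],"twist": [0,0,0]},{"hand": 6.6,"travel": [-3.3,0.86,0],"twist": [0,0,0]},{"hand": 6.6,"travel": [-3.3,0.86,0],"twist": [0,0,0]},{"hand": 6.6,"travel": [-3.3,0.86,0],"twist": [0,0,0]},{"hand": 6.6,"travel": [-3.3,0.86,0],"twist": [0,0,0]}]}}

```text
time: 19.93
position: [0.472, 0.0859, 0.1135]
tool_rot: [0.886, 0.464, -0.0, 0.0]
ft_force: [-0.4, -0.1, 0.2]
grip_width: 0.0661
grip_force: 0.0
```

Request:
{"op": "move_arm", "data": {"commands": [{"hand": 6.6,"travel": [-3.3,0.86,0],"twist": [0,0,0]},{"hand": 6.6,"travel": [-3.3,0.86,0],"twist": [0,0,0]},{"hand": 6.6,"travel": [-3.3,0.86,0],"twist": [0,0,0]},{"hand": 6.6,"travel": [0,0,0],"twist": [0,0,0]},{"hand": 6.6,"travel": [0,0,0],"twist": [0,0,0]}]}}

```text
time: 20.35
position: [0.437, -0.0104, 0.1135]
tool_rot: [0.887, 0.461, -0.0, -0.0]
ft_force: [0.7, 0.6, -0.9]
grip_width: 0.0658
grip_force: 0.0
```

Request:
{"op": "move_arm", "data": {"commands": [{"hand": 6.6,"travel": [0,0,2.5],"twist": [0,0,0]},{"hand": 6.6,"travel": [0,0,2.5],"twist": [0,0,0]},{"hand": 6.6,"travel": [0,0,0],"twist": [0,0,0]},{"hand": 6.6,"travel": [0,0,0],"twist": [0,0,0]},{"hand": 6.6,"travel": [0,0,0],"twist": [0,0,0]}]}}

```text
time: 20.77
position: [0.4376, -0.0081, 0.064]
tool_rot: [0.886, 0.463, 0.0, 0.0]
ft_force: [-0.3, -0.2, 0.6]
grip_width: 0.066
grip_force: 0.0
```

```bash
python3 go.py .437 -.0085 .0205 -35
```

```text
t 20.7667 [ 0.4376 -0.0081  0.064 ] ya -34.85 tilt [ 0.0004 -0.    ] w 0.0659610464413108 0.0 [-0.27  0.61  2.04  0.    0.49  0.33]
twist 0.15 travel -0.07 -0.02 4.35 |0.1|
```

Request:
{"op": "move_arm", "data": {"commands": [{"hand": 6.6,"travel": [0,0,2.3],"twist": [0,0,0]},{"hand": 6.6,"travel": [0,0,1.5],"twist": [0,0,0]},{"hand": 6.6,"travel": [0,0,0.6],"twist": [0,0,0]},{"hand": 6.6,"travel": [0,0,0],"twist": [0,0,0]},{"hand": 6.6,"travel": [0,0,0],"twist": [0,0,0]}]}}

```text
time: 21.18
position: [0.4376, -0.0087, 0.0203]
tool_rot: [0.887, 0.462, 0.0, 0.0]
ft_force: [-0.2, -0.3, 0.9]
grip_width: 0.0658
grip_force: 0.0
```

Request:
{"op": "move_arm", "data": {"commands": [{"hand": 3,"travel": [0,0,0],"twist": [0,0,0]},{"hand": 3,"travel": [0,0,0],"twist": [0,0,0]},{"hand": 3,"travel": [0,0,0],"twist": [0,0,0]},{"hand": 3,"travel": [0,0,0],"twist": [0,0,0]},{"hand": 3,"travel": [0,0,0],"twist": [0,0,0]}]}}

```text
time: 21.6
position: [0.4372, -0.0089, 0.0199]
tool_rot: [0.887, 0.462, 0.0, 0.0]
ft_force: [-1.5, 1.1, 1.3]
grip_width: 0.0403
grip_force: 0.4
```

Request:
{"op": "move_arm", "data": {"commands": [{"hand": 3,"travel": [0,0,0],"twist": [0,0,0]},{"hand": 3,"travel": [0,0,0],"twist": [0,0,0]}]}}

```text
time: 21.77
position: [0.4371, -0.0089, 0.0199]
tool_rot: [0.887, 0.462, 0.0, 0.0]
ft_force: [-0.1, -0.4, 5.7]
grip_width: 0.0398
grip_force: 14.9
```

```bash
python3 go.py .437 -.0085 .11 5.8 .5302 -.3029 .11 5.8
```

```text
t 21.7667 [ 0.4371 -0.0089  0.0199] ya -34.97 tilt [ 0.0002 -0.    ] w 0.03983288602208649 14.916477603837848 [-0.28  0.72  2.05  0.    0.37  0.33]
twist -40.77 travel 0.04 -0.01 -9.01 |0.0|
twist 0.00 travel -30.23 6.30 -0.00 |30.9|
```

Request:
{"op": "move_arm", "data": {"commands": [{"hand": 3,"travel": [0,0,-1.5],"twist": [0,0,0]},{"hand": 3,"travel": [0,0,-2.5],"twist": [0,0,0]},{"hand": 3,"travel": [0,0,-3],"twist": [0,0,0]},{"hand": 3,"travel": [0,0,-2],"twist": [0,0,0]},{"hand": 3,"travel": [0,0,0],"twist": [0,0,-6.8]}]}}

```text
time: 22.18
position: [0.4391, -0.0093, 0.1126]
tool_rot: [0.857, 0.515, 0.002, 0.002]
ft_force: [0.8, 0.4, -1.5]
grip_width: 0.0402
grip_force: 14.9
```

Request:
{"op": "move_arm", "data": {"commands": [{"hand": 3,"travel": [0,0,0],"twist": [0,0,-6.8]},{"hand": 3,"travel": [0,0,0],"twist": [0,0,-6.8]},{"hand": 3,"travel": [0,0,0],"twist": [0,0,-6.8]},{"hand": 3,"travel": [0,0,0],"twist": [0,0,-6.8]},{"hand": 3,"travel": [0,0,0],"twist": [0,0,-6.8]}]}}

```text
time: 22.6
position: [0.4368, -0.0088, 0.1093]
tool_rot: [0.668, 0.744, -0.0, -0.0]
ft_force: [0.6, -0.1, -0.8]
grip_width: 0.0404
grip_force: 14.9
```

Request:
{"op": "move_arm", "data": {"commands": [{"hand": 3,"travel": [0,0,0],"twist": [0,0,0]},{"hand": 3,"travel": [0,0,0],"twist": [0,0,0]}]}}

```text
time: 22.77
position: [0.4369, -0.0088, 0.1094]
tool_rot: [0.671, 0.741, -0.0, -0.0]
ft_force: [-0.4, 0.4, -1.0]
grip_width: 0.04
grip_force: 14.9
```

```bash
python3 go.py .5376 -.376 .11 5.8
```

```text
t 22.7667 [ 0.4369 -0.0088  0.1094] ya 5.65 tilt [-0.0006  0.0002] w 0.04000934388767765 14.915504555683583 [-0.28  0.51  2.01  0.    0.62 -0.38]
twist -0.15 travel -37.55 6.31 -0.06 |38.1|
```

Request:
{"op": "move_arm", "data": {"commands": [{"hand": 3,"travel": [-2.5,0.42,0],"twist": [0,0,0]},{"hand": 3,"travel": [-3.5,0.59,0],"twist": [0,0,0]},{"hand": 3,"travel": [-3.5,0.59,0],"twist": [0,0,0]},{"hand": 3,"travel": [-3.5,0.59,0],"twist": [0,0,0]},{"hand": 3,"travel": [-3.5,0.59,0],"twist": [0,0,0]}]}}

```text
time: 23.18
position: [0.4816, -0.1717, 0.1094]
tool_rot: [0.671, 0.741, -0.0, -0.0]
ft_force: [0.6, -0.8, -1.3]
grip_width: 0.04
grip_force: 14.9
```

Request:
{"op": "move_arm", "data": {"commands": [{"hand": 3,"travel": [-3.5,0.59,0],"twist": [0,0,0]},{"hand": 3,"travel": [-3.5,0.59,0],"twist": [0,0,0]},{"hand": 3,"travel": [-3.5,0.59,0],"twist": [0,0,0]},{"hand": 3,"travel": [-3.5,0.59,0],"twist": [0,0,0]},{"hand": 3,"travel": [-3.5,0.59,0],"twist": [0,0,0]}]}}

```text
time: 23.6
position: [0.5285, -0.3428, 0.1091]
tool_rot: [0.672, 0.741, 0.0, -0.001]
ft_force: [0.1, 0.2, -1.7]
grip_width: 0.04
grip_force: 14.9
```

Request:
{"op": "move_arm", "data": {"commands": [{"hand": 3,"travel": [-2.3,0.38,0],"twist": [0,0,0]},{"hand": 3,"travel": [-1.2,0.2,0],"twist": [0,0,0]},{"hand": 3,"travel": [0,0,0],"twist": [0,0,0]},{"hand": 3,"travel": [0,0,0],"twist": [0,0,0]},{"hand": 3,"travel": [0,0,2.5],"twist": [0,0,0]}]}}

```text
time: 24.02
position: [0.54, -0.3764, 0.0883]
tool_rot: [0.671, 0.742, 0.0, 0.004]
ft_force: [-0.0, -0.6, -1.2]
grip_width: 0.0397
grip_force: 14.9
```

Request:
{"op": "move_arm", "data": {"commands": [{"hand": 3,"travel": [0,0,2.5],"twist": [0,0,0]},{"hand": 3,"travel": [0,0,1],"twist": [0,0,0]},{"hand": 3,"travel": [0,0,0],"twist": [0,0,0]},{"hand": 3,"travel": [0,0,0],"twist": [0,0,0]},{"hand": 3,"travel": [0,0,0],"twist": [0,0,0]}]}}

```text
time: 24.43
position: [0.5387, -0.3754, 0.0506]
tool_rot: [0.67, 0.742, 0.0, 0.001]
ft_force: [-1.2, 0.7, -2.0]
grip_width: 0.0398
grip_force: 14.9
```

```bash
python3 go.py .5376 -.376 .0231 5.8
```

```text
t 24.4333 [ 0.5387 -0.3754  0.0506] ya 5.85 tilt [ 0.0011 -0.001 ] w 0.03983902828806294 14.91594166494906 [-0.78  0.8   1.47  0.    0.86 -0.88]
twist 0.05 travel -0.04 -0.11 2.75 |0.1|
```

Request:
{"op": "move_arm", "data": {"commands": [{"hand": 3,"travel": [0,-0.1,1.2],"twist": [0,0,0]},{"hand": 3,"travel": [0,0,1],"twist": [0,0,0]},{"hand": 3,"travel": [0,0,0.5],"twist": [0,0,0]},{"hand": 3,"travel": [0,0,0],"twist": [0,0,0]},{"hand": 3,"travel": [0,0,0],"twist": [0,0,0]}]}}

```text
time: 24.85
position: [0.5368, -0.3755, 0.022]
tool_rot: [0.67, 0.742, 0.0, -0.0]
ft_force: [0.6, -0.1, -1.2]
grip_width: 0.0401
grip_force: 15.0
```

Request:
{"op": "move_arm", "data": {"commands": [{"hand": 3,"travel": [0,0,0.1],"twist": [0,0,0]},{"hand": 3,"travel": [0,0,0],"twist": [0,0,0]},{"hand": 3,"travel": [0,0,0],"twist": [0,0,0]}]}}

```text
time: 25.1
position: [0.5369, -0.3756, 0.0217]
tool_rot: [0.67, 0.742, -0.0, -0.0]
ft_force: [-0.3, 0.5, 1.6]
grip_width: 0.0402
grip_force: 15.0
```

Request:
{"op": "move_arm", "data": {"commands": [{"hand": 3,"travel": [0,0,0.1],"twist": [0,0,0]},{"hand": 3,"travel": [0,0,0],"twist": [0,0,0]},{"hand": 3,"travel": [0,0,0],"twist": [0,0,0]}]}}

```text
time: 25.35
position: [0.5369, -0.3756, 0.0217]
tool_rot: [0.67, 0.742, -0.0, -0.0]
ft_force: [-2.2, 1.3, 7.7]
grip_width: 0.0395
grip_force: 15.0
```

Request:
{"op": "move_arm", "data": {"commands": [{"hand": 6,"travel": [0,0,0],"twist": [0,0,0]},{"hand": 6,"travel": [0,0,0],"twist": [0,0,0]},{"hand": 6,"travel": [0,0,0],"twist": [0,0,0]},{"hand": 6,"travel": [0,0,0],"twist": [0,0,0]},{"hand": 6,"travel": [0,0,-2],"twist": [0,0,0]}]}}

```text
time: 25.77
position: [0.5348, -0.3736, 0.0369]
tool_rot: [0.67, 0.742, 0.0, -0.004]
ft_force: [-0.1, 0.0, -0.4]
grip_width: 0.0582
grip_force: 0.0
```

Request:
{"op": "move_arm", "data": {"commands": [{"hand": 6,"travel": [0,0,-3.5],"twist": [0,0,0]},{"hand": 6,"travel": [0,0,-4],"twist": [0,0,0]},{"hand": 6,"travel": [0,0,-3],"twist": [0,0,0]},{"hand": 6,"travel": [0,0,0],"twist": [0,0,0]},{"hand": 6,"travel": [0,0,0],"twist": [0,0,0]}]}}

```text
time: 26.18
position: [0.5382, -0.3767, 0.148]
tool_rot: [0.67, 0.742, -0.0, 0.003]
ft_force: [-0.4, -0.6, 0.8]
grip_width: 0.0598
grip_force: 0.0
```

```bash
python3 go.py .6483 .001 .145 5.8 .6483 .001 .034 5.8
```

```text
t 26.1833 [ 0.5382 -0.3767  0.148 ] ya 5.83 tilt [ 0.0038 -0.0038] w 0.05980820844149094 0.0 [-0.78  0.67  1.43  0.    1.04 -0.88]
twist 0.03 travel 36.47 14.77 0.30 |39.3|
twist -0.00 travel 0.00 0.00 11.10 |0.0|
```

Request:
{"op": "move_arm", "data": {"commands": [{"hand": 6,"travel": [3.6,1.46,0],"twist": [0,0,0]},{"hand": 6,"travel": [3.6,1.46,0],"twist": [0,0,0]},{"hand": 6,"travel": [3.6,1.46,0],"twist": [0,0,0]},{"hand": 6,"travel": [3.6,1.46,0],"twist": [0,0,0]},{"hand": 6,"travel": [3.6,1.46,0],"twist": [0,0,0]}]}}

```text
time: 26.6
position: [0.5902, -0.187, 0.1433]
tool_rot: [0.671, 0.742, -0.0, -0.002]
ft_force: [1.1, 0.4, -0.1]
grip_width: 0.0593
grip_force: 0.0
```

Request:
{"op": "move_arm", "data": {"commands": [{"hand": 6,"travel": [3.6,1.46,0],"twist": [0,0,0]},{"hand": 6,"travel": [3.6,1.46,0],"twist": [0,0,0]},{"hand": 6,"travel": [3.6,1.46,0],"twist": [0,0,0]},{"hand": 6,"travel": [3.6,1.46,0],"twist": [0,0,0]},{"hand": 6,"travel": [3.6,1.46,0],"twist": [0,0,0]}]}}

```text
time: 27.02
position: [0.6445, -0.0005, 0.1432]
tool_rot: [0.67, 0.742, -0.001, -0.002]
ft_force: [0.6, -1.7, -0.3]
grip_width: 0.0599
grip_force: 0.0
```

Request:
{"op": "move_arm", "data": {"commands": [{"hand": 6,"travel": [0.4,0.2,0],"twist": [0,0,0]},{"hand": 6,"travel": [0,0,0],"twist": [0,0,0]},{"hand": 6,"travel": [0,0,2.5],"twist": [0,0,0]},{"hand": 6,"travel": [0,0,2],"twist": [0,0,0]},{"hand": 6,"travel": [0,0,0],"twist": [0,0,0]}]}}

```text
time: 27.43
position: [0.6431, 0.0005, 0.0954]
tool_rot: [0.671, 0.742, -0.003, -0.004]
ft_force: [-0.4, -0.4, -1.0]
grip_width: 0.0599
grip_force: 0.0
```

Request:
{"op": "move_arm", "data": {"commands": [{"hand": 6,"travel": [0,0,0],"twist": [0,0,0]},{"hand": 6,"travel": [0,0,0],"twist": [0,0,0]}]}}

```text
time: 27.6
position: [0.6473, 0.0003, 0.1006]
tool_rot: [0.671, 0.742, -0.0, -0.0]
ft_force: [0.2, -0.4, 0.2]
grip_width: 0.0603
grip_force: 0.0
```

```bash
python3 go.py .6483 .001 .034 5.8; python3 -c "
from rig import robot;import cv2
cv2.imwrite('pics/s1.png',robot.camera('scene')['frame'][:,:,::-1])"
```

```text
t 27.6 [6.473e-01 3.000e-04 1.006e-01] ya 5.74 tilt [-0.0002 -0.0001] w 0.06028109127192151 0.0 [-0.17  0.72  1.48 -0.    0.94 -0.27]
twist -0.06 travel 0.06 0.11 6.66 |0.1|
```

View pics/s1.png

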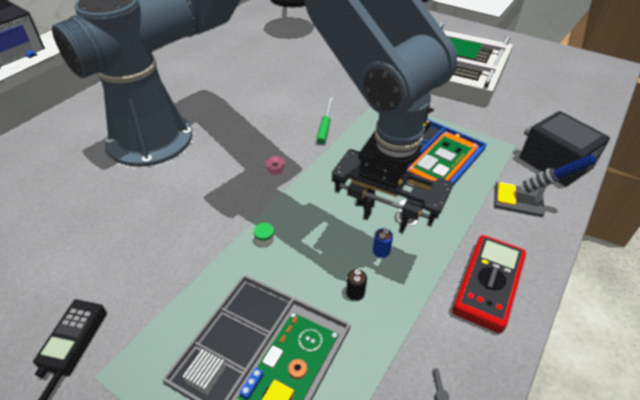

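The heat sink (207,367) sits in its pocket. The blue capacitor (383,243) is below the open fingers and the black one (356,284) hasn't moved.

Request:
{"op": "move_arm", "data": {"commands": [{"hand": 6,"travel": [0,0.1,2],"twist": [0,0,0]},{"hand": 6,"travel": [0,0,2],"twist": [0,0,0]},{"hand": 6,"travel": [0,0,1.6],"twist": [0,0,0]},{"hand": 6,"travel": [0,0,1],"twist": [0,0,0]},{"hand": 6,"travel": [0,0,0],"twist": [0,0,0]}]}}

```text
time: 28.07
position: [0.6473, 0.0014, 0.0333]
tool_rot: [0.67, 0.742, -0.001, -0.001]
ft_force: [-0.7, -1.4, 0.4]
grip_width: 0.0602
grip_force: 0.0
```

Request:
{"op": "move_arm", "data": {"commands": [{"hand": 6,"travel": [0,0,0],"twist": [0,0,0]},{"hand": 2.5,"travel": [0,0,0],"twist": [0,0,0]},{"hand": 2.5,"travel": [0,0,0],"twist": [0,0,0]},{"hand": 2.5,"travel": [0,0,0],"twist": [0,0,0]},{"hand": 2.5,"travel": [0,0,0],"twist": [0,0,0]}]}}

```text
time: 28.48
position: [0.6488, 0.0016, 0.0355]
tool_rot: [0.67, 0.742, 0.0, 0.001]
ft_force: [0.3, 0.2, 0.3]
grip_width: 0.0409
grip_force: 0.0
```

Request:
{"op": "move_arm", "data": {"commands": [{"hand": 2.5,"travel": [0,0,0],"twist": [0,0,0]},{"hand": 2.5,"travel": [0,0,0],"twist": [0,0,0]},{"hand": 2.5,"travel": [0,0,0],"twist": [0,0,0]}]}}

```text
time: 28.73
position: [0.6486, 0.0016, 0.0352]
tool_rot: [0.67, 0.742, 0.0, 0.0]
ft_force: [-1.4, 0.5, 3.9]
grip_width: 0.0359
grip_force: 15.0
```

```bash
python3 go.py .648 .001 .134 5.8 .5227 -.2298 .134 5.8
```

```text
t 28.7333 [0.6486 0.0016 0.0352] ya 5.83 tilt [ 0.0009 -0.0002] w 0.03590023098242341 14.999718884937465 [-0.17  0.82  1.5   0.    0.82 -0.27]
twist 0.03 travel -0.05 -0.07 -9.88 |0.1|
twist -0.00 travel -21.70 -14.80 -0.00 |26.3|
```

Request:
{"op": "move_arm", "data": {"commands": [{"hand": 2.5,"travel": [0,0,-1.5],"twist": [0,0,0]},{"hand": 2.5,"travel": [0,0,-2.5],"twist": [0,0,0]},{"hand": 2.5,"travel": [0,0,-3.5],"twist": [0,0,0]},{"hand": 2.5,"travel": [0,0,-2.3],"twist": [0,0,0]},{"hand": 2.5,"travel": [0,0,0],"twist": [0,0,0]}]}}

```text
time: 29.15
position: [0.6517, 0.0012, 0.1379]
tool_rot: [0.67, 0.742, 0.003, 0.004]
ft_force: [0.4, -0.7, -1.1]
grip_width: 0.0358
grip_force: 15.0
```

Request:
{"op": "move_arm", "data": {"commands": [{"hand": 2.5,"travel": [-2,-1.37,0],"twist": [0,0,0]},{"hand": 2.5,"travel": [-2.9,-1.98,0],"twist": [0,0,0]},{"hand": 2.5,"travel": [-2.9,-1.98,0],"twist": [0,0,0]},{"hand": 2.5,"travel": [-2.9,-1.98,0],"twist": [0,0,0]},{"hand": 2.5,"travel": [-2.9,-1.98,0],"twist": [0,0,0]}]}}

```text
time: 29.57
position: [0.5679, -0.1437, 0.1313]
tool_rot: [0.67, 0.742, -0.0, -0.001]
ft_force: [0.6, 0.3, -0.5]
grip_width: 0.0356
grip_force: 15.0
```

Request:
{"op": "move_arm", "data": {"commands": [{"hand": 2.5,"travel": [-2.9,-1.98,0],"twist": [0,0,0]},{"hand": 2.5,"travel": [-2.9,-1.98,0],"twist": [0,0,0]},{"hand": 2.5,"travel": [-1.6,-1.1,0],"twist": [0,0,0]},{"hand": 2.5,"travel": [-0.7,-0.45,0],"twist": [0,0,0]},{"hand": 2.5,"travel": [0,0,0],"twist": [0,0,0]}]}}

```text
time: 29.98
position: [0.5219, -0.2306, 0.1317]
tool_rot: [0.671, 0.741, -0.0, -0.001]
ft_force: [1.1, 0.2, -1.2]
grip_width: 0.0355
grip_force: 15.0
```

Request:
{"op": "move_arm", "data": {"commands": [{"hand": 2.5,"travel": [0,0,2],"twist": [0,0,0]},{"hand": 2.5,"travel": [0,0,2.5],"twist": [0,0,0]},{"hand": 2.5,"travel": [0,0,2],"twist": [0,0,0]},{"hand": 2.5,"travel": [0,0,0],"twist": [0,0,0]},{"hand": 2.5,"travel": [0,0,0],"twist": [0,0,0]}]}}

```text
time: 30.4
position: [0.5228, -0.2273, 0.0664]
tool_rot: [0.67, 0.743, -0.0, -0.002]
ft_force: [-0.0, 0.0, -0.4]
grip_width: 0.036
grip_force: 15.0
```

```bash
python3 go.py .5227 -.2298 .0382 5.8
```

```text
t 30.4 [ 0.5228 -0.2273  0.0664] ya 5.92 tilt [-0.0027  0.0023] w 0.03600506407182822 14.999805407132953 [-0.61  0.7   1.7   0.    0.75 -0.71]
twist 0.12 travel -0.25 -0.04 2.82 |0.3|
```

Request:
{"op": "move_arm", "data": {"commands": [{"hand": 2.5,"travel": [-0.1,0,1.2],"twist": [0,0,0]},{"hand": 2.5,"travel": [0,0,1.1],"twist": [0,0,0]},{"hand": 2.5,"travel": [0,0,0.5],"twist": [0,0,0]},{"hand": 2.5,"travel": [0,0,0],"twist": [0,0,0]},{"hand": 2.5,"travel": [0,0,0],"twist": [0,0,0]}]}}

```text
time: 30.82
position: [0.5231, -0.2302, 0.0394]
tool_rot: [0.67, 0.742, -0.0, -0.0]
ft_force: [-0.7, 0.6, -1.0]
grip_width: 0.0358
grip_force: 15.0
```

Request:
{"op": "move_arm", "data": {"commands": [{"hand": 2.5,"travel": [0,0,0.1],"twist": [0,0,0]},{"hand": 2.5,"travel": [0,0,0],"twist": [0,0,0]},{"hand": 2.5,"travel": [0,0,0],"twist": [0,0,0]}]}}

```text
time: 31.07
position: [0.5233, -0.2304, 0.0389]
tool_rot: [0.67, 0.742, 0.0, 0.0]
ft_force: [-0.8, 0.0, -1.8]
grip_width: 0.0355
grip_force: 15.0
```

Request:
{"op": "move_arm", "data": {"commands": [{"hand": 2.5,"travel": [0,0,0.1],"twist": [0,0,0]},{"hand": 2.5,"travel": [0,0,0],"twist": [0,0,0]},{"hand": 2.5,"travel": [0,0,0],"twist": [0,0,0]}]}}

```text
time: 31.32
position: [0.5234, -0.2305, 0.0381]
tool_rot: [0.67, 0.742, 0.0, 0.0]
ft_force: [-1.0, -0.1, 2.5]
grip_width: 0.0358
grip_force: 15.0
```

Request:
{"op": "move_arm", "data": {"commands": [{"hand": 2.5,"travel": [0,0,0.1],"twist": [0,0,0]},{"hand": 2.5,"travel": [0,0,0],"twist": [0,0,0]},{"hand": 2.5,"travel": [0,0,0],"twist": [0,0,0]}]}}

```text
time: 31.57
position: [0.5234, -0.2305, 0.0381]
tool_rot: [0.67, 0.742, -0.0, 0.001]
ft_force: [-1.3, 0.8, 10.1]
grip_width: 0.0352
grip_force: 15.0
```

Contact; I'll release, lift straight and move aside for a check.

Request:
{"op": "move_arm", "data": {"commands": [{"hand": 5.8,"travel": [0,0,0],"twist": [0,0,0]},{"hand": 5.8,"travel": [0,0,0],"twist": [0,0,0]},{"hand": 5.8,"travel": [0,0,0],"twist": [0,0,0]},{"hand": 5.8,"travel": [0,0,0],"twist": [0,0,0]},{"hand": 5.8,"travel": [0,0,-1.5],"twist": [0,0,0]}]}}

```text
time: 31.98
position: [0.5215, -0.2292, 0.0492]
tool_rot: [0.67, 0.742, -0.0, -0.003]
ft_force: [0.6, 0.7, -0.3]
grip_width: 0.0562
grip_force: 0.0
```

Request:
{"op": "move_arm", "data": {"commands": [{"hand": 5.8,"travel": [0,0,-2.5],"twist": [0,0,0]},{"hand": 5.8,"travel": [0,0,-3.5],"twist": [0,0,0]},{"hand": 5.8,"travel": [0,0,-3.5],"twist": [0,0,0]},{"hand": 5.8,"travel": [0,0,-3.5],"twist": [0,0,0]},{"hand": 5.8,"travel": [2,-2,-2],"twist": [0,0,0]}]}}

```text
time: 32.4
position: [0.5069, -0.2172, 0.2057]
tool_rot: [0.671, 0.742, 0.001, 0.007]
ft_force: [1.2, -0.6, 0.9]
grip_width: 0.0581
grip_force: 0.0
```

Request:
{"op": "move_arm", "data": {"commands": [{"hand": 5.8,"travel": [3,-1.5,0],"twist": [0,0,0]},{"hand": 5.8,"travel": [3,-1.5,0],"twist": [0,0,0]},{"hand": 5.8,"travel": [3,-1.5,0],"twist": [0,0,0]},{"hand": 5.8,"travel": [3,0,0],"twist": [0,0,0]},{"hand": 5.8,"travel": [3,0,0],"twist": [0,0,0]}]}}

```text
time: 32.82
position: [0.4397, -0.0665, 0.2014]
tool_rot: [0.671, 0.742, -0.0, -0.0]
ft_force: [1.0, 0.0, 0.9]
grip_width: 0.058
grip_force: 0.0
```

Request:
{"op": "move_arm", "data": {"commands": [{"hand": 5.8,"travel": [0,0,0],"twist": [0,0,0]},{"hand": 5.8,"travel": [0,0,0],"twist": [0,0,0]},{"hand": 5.8,"travel": [0,0,0],"twist": [0,0,0]},{"hand": 5.8,"travel": [0,0,0],"twist": [0,0,0]}]}}

```text
time: 33.15
position: [0.442, -0.0688, 0.2015]
tool_rot: [0.671, 0.742, 0.0, 0.0]
ft_force: [0.1, 0.0, -0.5]
grip_width: 0.0578
grip_force: 0.0
```

```bash
python3 -c "
from rig import robot;import cv2
a=robot.camera('top')['frame'][:,:,::-1];b=robot.camera('scene')['frame'][:,:,::-1]
cv2.imwrite('pics/t2.png',cv2.resize(a[95:225,145:495],(800,297),interpolation=cv2.INTER_CUBIC))
cv2.imwrite('pics/s2.png',b)"
```

```text
(no output)
```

View pics/t2.png

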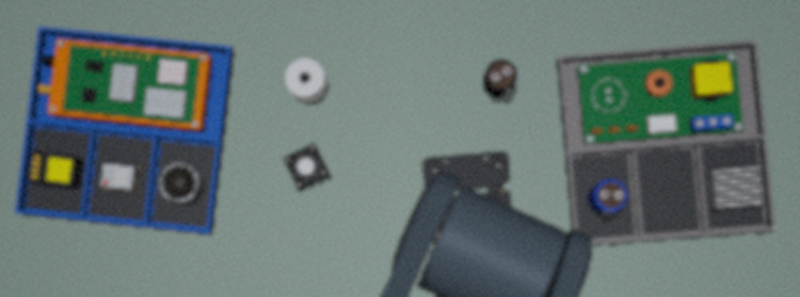

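View pics/s2.png

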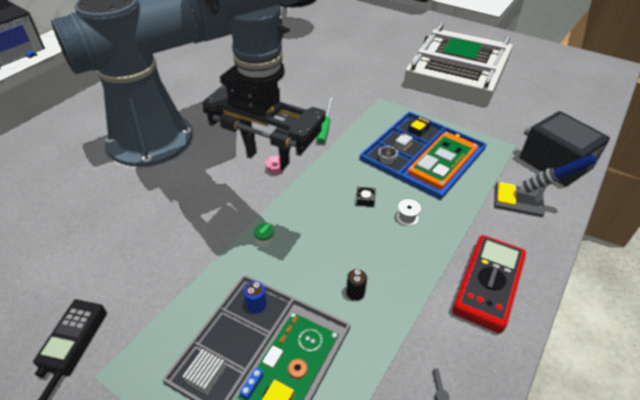

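The enlarged top view shows every kit part flat in a pocket of its own. In the radio tray these are the battery (57,170), filter (117,177) and loudspeaker (180,182); in the power tray, the capacitor (608,197) and heat sink (736,187). The fan and black capacitor haven't moved and the gripper is clear.

```bash
python3 -c "
from rig import robot;print(robot.hand_in())"
```

```text
the job is handed in; nothing more can be done
None
```

I set all five parts down in pockets of their own in the right trays, left the black capacitor and fan where they stood, and handed the job in at about 33 s; the hand-in gave no verdict.

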